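Pin the rotator disc to its shaft with a linchpin

ROBOT

A 6-joint arm with a two-finger parallel gripper is mounted at the origin on a cart in front of the work surface, level with it; the furniture and walls round the work are solid. World frame = base frame: x ahead of the robot, y to its left, z up, the work surface at z = 0. Lengths are in m, angles in rad, forces in N, time in s.
With the tool pointing down it reaches from about 0.35 to 0.775 m from the base axis. Payload 5.5 kg.
Tool frame: the origin (TCP) lies on the centre line of the jaws, within the pads' length; the fingertips stand 11 mm ahead of it and the grasp point (between the pads) lies 8 mm behind it (env.nose_length is the distance from the TCP to the fingertips, in m); x points along the fingers, z is the direction in which the jaws open and shut, and the axes are right-handed (so a half turn about x gives the same grasp; the last joint's range is limited). The gripper opens to 85 mm and grips with 20 to 120 N. Pads are 22 mm wide; open, the fingers measure 114 mm over their backs; the gripper's body (76 mm by 85 mm) begins 54 mm behind the grasp point. The pads swing forward as they close: fully open they stand 13 mm farther back than shut.
Start: joints at [1.175, 0.313, 0.046, 1.304, 0, 1.431], TCP at [0.146, 0.556, 0.202] pointing down, gripper open.
Joint ranges: [-2.76, 2.76], [-0.86, 1.69], [-1.03, 1.26], [-2.2, 2.34], [-1.47, 1.5], [-3.14, 3.14]. Speed limits (rad/s): [2.57, 2.57, 3.14, 3.14, 3.14, 3.14].

INTERFACE

Orientations are given as a unit quaternion [w, x, y, z].
In Python, from workcell import env gives the robot as it stands. The module is installed in compiled form; this text tells all that it offers.
- The arm moves only by the tool step_arm, never from a script. Its argument "moves" is a list that holds one entry, the list of rows, each a list of 7 numbers: the turn, a rotation vector about the tool's x, y, z in rad, then the shift along the tool's x, y, z in m, then the opening, from 0 (shut) to 1 (fully open). In form: [[[rx, ry, rz, tx, ty, tz, grip], ...]]. A call has 1 to 12 rows; each row is the pose to reach, as a shift and turn from the pose measured when the call began, along the tool's axes at that moment; what a row does not reach only later rows make up. A row lasts 1/10 s, in which the tool goes at most 50 mm and 8.59 degrees, less where a joint would pass 70% of its speed; a pose out of reach is approached as far as the arm can. A call with a gripper value outside its range is refused whole. The fingers move at their own pace and stop on an object; "force" is the grip in N (left out, the last holds). Time passes only in rows, so rows that repeat a pose let the fingers close. It gives the time, the measured TCP pose, the force and the opening at its end, in the units of the state.
- env.get_state(): the state, without advancing time (a new reading comes with each control period).
- env.read_camera(name): name is "scene" or "top" or "wrist"; returns (picture, depth): 480x640x3 uint8, red, green, blue; 480x640 float32, m along the optical axis (not along the pixel's ray), 0 where there is no reading.
- env.get_calibration(name): a dict with "mtx" (3x3 intrinsics, pixels), "distortion" ([k1, k2, p1, p2, k3] as OpenCV has them; the pictures are not rectified), "camera_from_world" (4x4, takes a point from world to camera coordinates); the wrist camera has in their place "T_tool_cam" (4x4, takes a point from camera to tool coordinates, whose origin is the TCP and whose axes are the tool frame's). Camera axes: x right, y down, z forward; pixel columns grow to the right and rows downward; lengths in m; the calibration is good to about 2 mm. A picture is of the moment at which its call begins: read the wrist's pose just before it. get_calibration takes no time and is no camera call.
- env.hand_in(): hands the job in, once; it reports no verdict.
Trained networks look in the newest picture that a camera, given by its name, has taken for a name from the list of things; names that differ only in an ending like _2 or _b are one class to them, and where a whole thing is asked for, a point or a joint stands for the part that bears it (a point fixed in the world has none). Each returns a list of dicts, best first, with "confidence" (0 to 1); they miss things now and then, are a little off and sometimes report something else, mostly with a low value. They report only what shows in the picture. A call takes as long as a camera call. They do not tell look-alikes from the thing itself.
- env.boxes_of(camera, thing): "uv" ([column, row] in pixels, amid what is visible of it).
- env.silhouettes(camera, thing): "mask" (480x640 bool, what is visible of it) and "uv" ([column, row] in pixels, amid what is visible of it).
The state is a dict: "clock": time; "joint_pos": joint angles; "qvel": joint speeds; "tau": joint torques, N m; "tcp_pos": TCP position; "orientation": TCP orientation; "wrist_force": force on the tool from outside, world axes, zero at the start; "ft_torque": the same for the moment, N m; "finger_gap": finger opening in m.
Only numpy, scipy, OpenCV 4.12 (cv2) and the standard library are available. Lean on these libraries where they do the work, as an engineer would, in place of code of your own. Each camera call takes 0.05 s, during which the arm holds its last target.

TASK

Lock the tube rotator's disc to its shaft: turn the disc until the notches of its hub line up with the square cross-hole in the shaft, push the linchpin in fully home (from either side, its ring still open and on the upper side), then swing the pin's sprung ring over the shaft end and press it until it snaps past the pin's tip and stays. Leave the glassware and other small things around it where they are.

Things in the scene. Friction and masses are not known exactly. Their poses are not given: they have to be found in the camera images.
- stand: Fixed bench rotator: grey base 170x130 mm, column, white gear housing, and a plain steel shaft (24 mm diameter) that leans 28 degrees from vertical to the robot's left. Origin on the worktop under the hub; z up, y level and parallel to the cross-hole. In this frame the shaft points along (-0.469, 0, 0.883) and passes through (0, 0, 0.115), the height of the disc's upper face.
- cross_hole (a point): Centre of the square cross-hole (10 x 10 mm, sides along and across the shaft) that runs right through the shaft along the stand's y axis, 36 mm along the shaft from the disc's upper face; the shaft ends 50 mm from that face. Axes as the stand's.
- hub (a point): Point on the axis of the white disc (160 mm diameter, 8 mm thick) at its upper face; z along the shaft, outwards. The aluminium hub (36 mm diameter, 46 mm high) surrounds the shaft; two opposite notches, open at the top, 14 mm wide, floor 29 mm above the disc, lie at this point's +y and -y. In line when this y axis is parallel to the stand's within about 0.12 rad. Rim clips are 11 mm high.
- disc (a joint): Turn of the disc about the shaft (anticlockwise seen from the shaft's end), rad; 0: notches in line with the cross-hole. Starts between 0.45 and 1.25; stops at -3 and 3; slight friction, stays where it is left.
- post (a point): Point on the axis of the black turning post (14 mm diameter, 36 mm high, parallel to the shaft, standing on the disc 58 mm from its axis, at the hub point's +x side); this point is 26 mm above the disc.
- linchpin: Loose steel pin, 110 g. x from head to tip; origin on the axis at the shoulder. Square shank 8x8 mm to x=42, round nose (4 mm radius) to 46. Shoulder plate 18x16 (y, z) at x=-4..0 meets the hub when home. Flat head 8 mm thick (y), 14 high (z), x=-46..-4. Ring on the +z side. Starts level, axis 42 mm up, z up. In the hole (1 mm play each side) z lies along the shaft, outwards.
- head_grip (a point): Where the head is best gripped across its 8 mm thickness, on the pin's axis 31 mm behind the shoulder; clear of the ring.
- shank_mid (a point): Point on the pin's axis 18 mm in front of the shoulder; it lies at the cross-hole's centre when the pin is home.
- ring (a joint): Angle of the sprung ring, rad: 0 open (72 degrees up from the shank, on the pin's +z side, leaning to the tip; a weak spring holds it there). At 1.15 its far side meets the pin's nose; pushed on with about 5 N the ring springs longer and snaps over the nose at 1.26; let go, it settles at about 1.35, locked round hub and shaft behind the nose. Stop at 1.5.
- cradle: Fixed grey cradle 115x50x49 mm. The shank lies in a groove 11 mm deep, 12 wide, from 12 to 38 mm in front of the shoulder; the head on a web 5.5 mm wide, 35 mm high, 20 to 46 mm behind it, free on both sides; base plate 8 mm high. Lift the pin straight up. Origin on the worktop under the pin's shoulder; x towards the tip.
- weighing_bottle: Small glass weighing bottle with lid, 42 mm diameter, 62 mm high; origin under its middle. Not to be disturbed.
- stopper: Black rubber stopper, 28 mm diameter, 22 mm high; origin under its middle. Not to be disturbed.
- crucible: White porcelain crucible with lid, 45 mm diameter, 50 mm high; origin under its middle. Not to be disturbed.
- small_beaker: Glass beaker, 55 mm diameter, 70 mm high; origin under its middle. Not to be disturbed.
- ring_tab (a point): Middle of the flat thumb tab (16 mm wide, 3 mm thick) on the far side of the linchpin's wire ring, 68 mm from the ring's pivot; the tab reaches from 57 to 75 mm. The pivot crosses the head 11 mm behind the shoulder, parallel to the pin's y. Ring 49 mm wide, wire 4.4 mm thick. Push on the tab: nearer in, a finger would come down on the pin's nose.
There are look-alikes about, which are no part of the job. What is shaped like the linchpin but orange is not meant.

How it is judged:
By the outcome, as a careful person would: the job done as asked, in the order asked, and still so for the second after the job is handed in, with the robot touching nothing.
It also fails if it takes over 58 s, if anything falls off the work surface, if the arm or the gripper's body presses on something with over 40 N, if the wrist force passes 120 N, or if a joint passes its speed limit or range.

## Working session

There is one attempt and no reset: what is moved stays moved. The work goes in short steps, Python scripts to look and compute and a tool call to move; the robot and the scene stay as the last step left them, time stands still between calls to the robot, and variables do not carry over. Pictures are saved under pics/ and viewed, and the job is handed in when it is done.

Besides the shell and the picture viewer there is one more tool, called after "Emit:" as name(argument=value, ...) on one line, values as JSON. step_arm: Moves the arm, as the interface text tells. Its arguments: {"type":"object","properties":{"moves":{"type":"array","items":{"type":"array","items":{"type":"array","items":{"type":"number"}}}},"force":{"type":"number"}},"required":["moves"]}

```bash
mkdir -p pics; python3 - <<'E'
from workcell import env
import cv2
s=env.get_state(); print({k:(v.round(3).tolist() if hasattr(v,'round') and hasattr(v,'tolist') else v) for k,v in s.items()})
for n in ["scene","top","wrist"]:
    p,d=env.read_camera(n); cv2.imwrite(f"pics/{n}0.png",p[:,:,::-1]); 
    c=env.get_calibration(n); print(n,{k:__import__('numpy').array(v).round(4).tolist() for k,v in c.items()})
print(env.nose_length)
E
```

```text
{'clock': 0.0, 'joint_pos': [1.175, 0.314, 0.045, 1.304, 0.0, 1.431], 'qvel': [-0.0, -0.0, -0.001, 0.0, -0.002, -0.001], 'tau': [0.002, -48.062, 29.853, 0.019, -0.0, 0.0], 'tcp_pos': [0.145, 0.556, 0.201], 'orientation': [0.559, -0.432, 0.56, 0.432], 'wrist_force': [-0.138, 0.121, 0.746], 'ft_torque': [0.01, 0.028, 0.016], 'finger_gap': 0.08568557250331639}
scene {'mtx': [[518.25, 0.0, 313.1312], [0.0, 518.25, 237.4341], [0.0, 0.0, 1.0]], 'distortion': [0.0436, 0.0, 0.0, 0.0, 0.0], 'camera_from_world': [[0.4645, -0.8854, 0.0168, -0.1042], [-0.6685, -0.363, -0.6492, 0.5014], [0.5809, 0.2903, -0.7605, 0.7122], [0.0, 0.0, 0.0, 1.0]]}
top {'mtx': [[489.0105, 0.0, 325.2472], [0.0, 489.0105, 245.7237], [0.0, 0.0, 1.0]], 'distortion': [-0.0857, 0.0, 0.0, 0.0, 0.0], 'camera_from_world': [[0.0287, -0.9993, 0.0234, 0.1513], [-0.9851, -0.0322, -0.1692, 0.5479], [0.1698, -0.0182, -0.9853, 0.9929], [0.0, 0.0, 0.0, 1.0]]}
wrist {'mtx': [[342.5214, 0.0, 318.9683], [0.0, 342.5214, 242.2438], [0.0, 0.0, 1.0]], 'distortion': [-0.0043, 0.0, 0.0, 0.0, 0.0], 'T_tool_cam': [[0.0009, -0.3248, 0.9458, -0.1721], [0.0019, -0.9458, -0.3248, 0.0832], [1.0, 0.0021, -0.0002, 0.0009], [0.0, 0.0, 0.0, 1.0]]}
0.011
```

View pics/scene0.png

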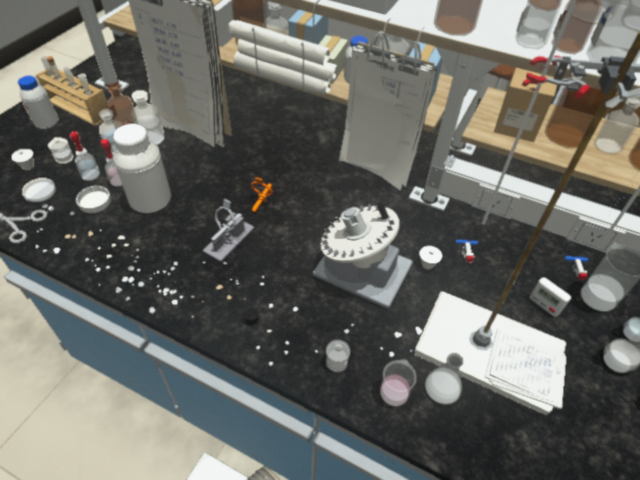

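View pics/top0.png

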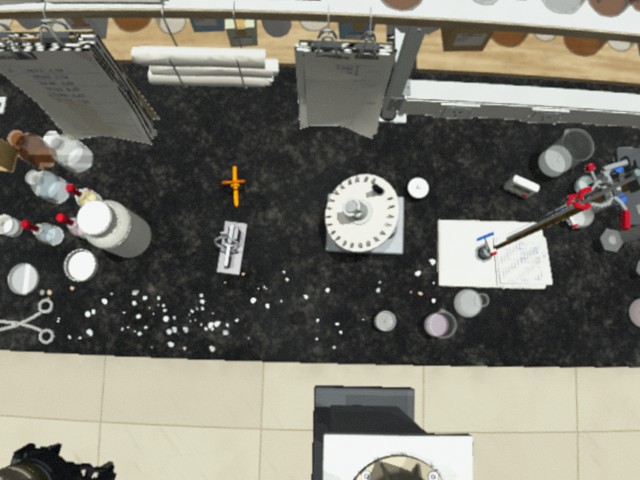

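View pics/wrist0.png

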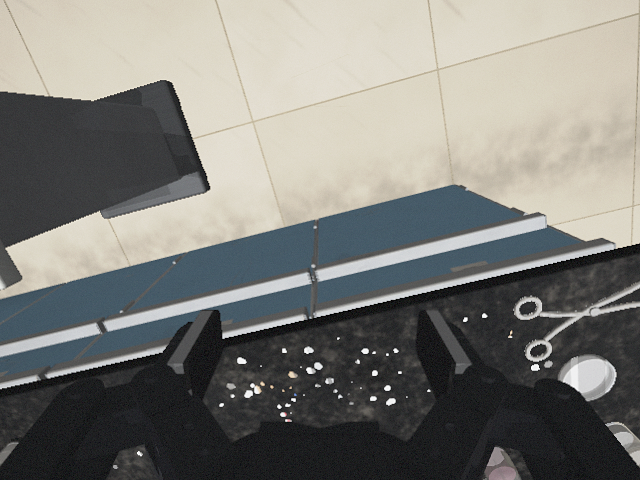

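```bash
cat > h.py <<'E'
import numpy as np, cv2
from scipy.spatial.transform import Rotation as R
from workcell import env
def q2R(q): return R.from_quat([q[1],q[2],q[3],q[0]]).as_matrix()
def tool():
    s=env.get_state(); T=np.eye(4); T[:3,:3]=q2R(s['orientation']); T[:3,3]=s['tcp_pos']; return T
def cam(n):
    c=env.get_calibration(n); K=np.array(c['mtx']); D=np.array(c['distortion'],float)
    if n=='wrist': W=tool()@np.array(c['T_tool_cam'])
    else: W=np.linalg.inv(np.array(c['camera_from_world']))
    return K,D,W   # W: world_from_cam
def proj(P,K,D,W):
    P=np.atleast_2d(P); C=np.linalg.inv(W)
    return cv2.projectPoints(P.astype(float),cv2.Rodrigues(C[:3,:3])[0],C[:3,3],K,D)[0].reshape(-1,2)
def ray(uv,K,D,W):
    n=cv2.undistortPoints(np.array(uv,float).reshape(-1,1,2),K,D).reshape(-1,2)
    d=np.c_[n,np.ones(len(n))]@W[:3,:3].T
    return W[:3,3],d   # scaled so depth=1
def onplane(uv,z,K,D,W):
    o,d=ray(uv,K,D,W); return o+d*((z-o[2])/d[:,2])[:,None]
def tri(uvs,cams):
    A=np.zeros((3,3));b=np.zeros(3)
    for uv,c in zip(uvs,cams):
        o,d=ray([uv],*c); d=d[0]/np.linalg.norm(d[0]); M=np.eye(3)-np.outer(d,d); A+=M;b+=M@o
    p=np.linalg.solve(A,b)
    return p,[np.linalg.norm((np.eye(3)-np.outer(e,e))@(p-o)) for o,e in [(lambda o,d:(o,d[0]/np.linalg.norm(d[0])))(*ray([uv],*c)) for uv,c in zip(uvs,cams)]]
def snap(n,fn,box=None,z=1):
    p,d=env.read_camera(n)
    save(p,fn,box,z); return p,d
def save(p,fn,box=None,z=1):
    if box: p=p[box[1]:box[3],box[0]:box[2]]
    p=cv2.resize(p,None,fx=z,fy=z,interpolation=cv2.INTER_CUBIC)
    cv2.imwrite('pics/'+fn,np.ascontiguousarray(p[:,:,::-1]))
E
python3 - <<'E'
from h import *
a=cv2.imread('pics/top0.png'); b=cv2.imread('pics/scene0.png')
c1=cv2.resize(a[150:290,200:420],None,fx=3.6,fy=3.6,interpolation=cv2.INTER_CUBIC); cv2.imwrite('pics/c1.png',c1)
c2=cv2.resize(b[160:320,190:430],None,fx=3.3,fy=3.3,interpolation=cv2.INTER_CUBIC); cv2.imwrite('pics/c2.png',c2)
for n in ['top','scene']:
    env.read_camera(n); 
    np.savez(f'{n}0.npz',*env.read_camera(n))
    for t in ['linchpin','cradle','disc','post','hub','cross_hole','ring_tab','head_grip','weighing_bottle','stopper','crucible','small_beaker']:
        try: r=env.boxes_of(n,t); print(n,t,[(np.round(x['uv'],1).tolist(),round(x['confidence'],2)) for x in r][:4])
        except Exception as e: print(t,e)
E
```

```text
top linchpin [([226.7, 244.3], 0.72), ([238.2, 180.1], 0.52)]
top cradle [([232.4, 250.7], 0.81)]
top disc [([360.7, 213.0], 0.9)]
top post [([363.4, 211.8], 0.96), ([229.5, 241.0], 0.26)]
top hub [([362.4, 213.4], 0.88)]
top cross_hole [([362.5, 215.5], 0.78)]
top ring_tab [([363.1, 211.6], 0.63), ([226.4, 181.1], 0.62), ([221.4, 240.6], 0.41)]
top head_grip [([227.3, 240.9], 0.59), ([230.4, 184.6], 0.55)]
top weighing_bottle [([381.8, 320.4], 0.73)]
top stopper [([300.3, 317.3], 0.67)]
top crucible [([364.9, 216.2], 0.73), ([416.1, 187.1], 0.64)]
top small_beaker [([441.0, 324.9], 0.62)]
scene linchpin [([221.5, 226.6], 0.81), ([262.9, 193.7], 0.55)]
scene cradle [([229.4, 239.7], 0.9), ([224.6, 225.0], 0.74)]
scene disc [([360.2, 233.2], 0.82)]
scene post [([357.3, 234.8], 0.71)]
scene hub [([359.9, 236.4], 0.79)]
scene cross_hole [([365.1, 255.1], 0.58)]
scene ring_tab [([225.0, 223.8], 0.35)]
scene head_grip [([225.3, 226.7], 0.73), ([263.3, 189.9], 0.69)]
scene weighing_bottle [([335.9, 352.4], 0.89)]
scene stopper [([250.7, 315.6], 0.71), ([360.7, 234.3], 0.21)]
scene crucible [([430.4, 257.2], 0.91)]
scene small_beaker [([393.3, 381.2], 0.69), ([364.1, 255.4], 0.61)]
```

View pics/c1.png

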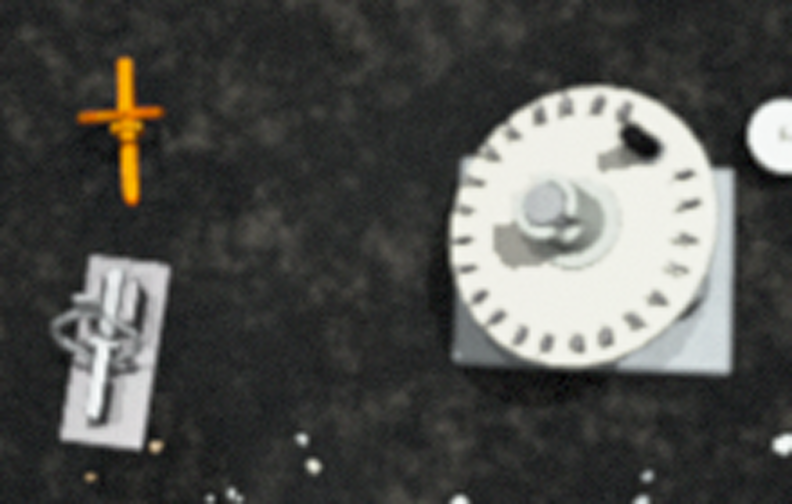

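View pics/c2.png

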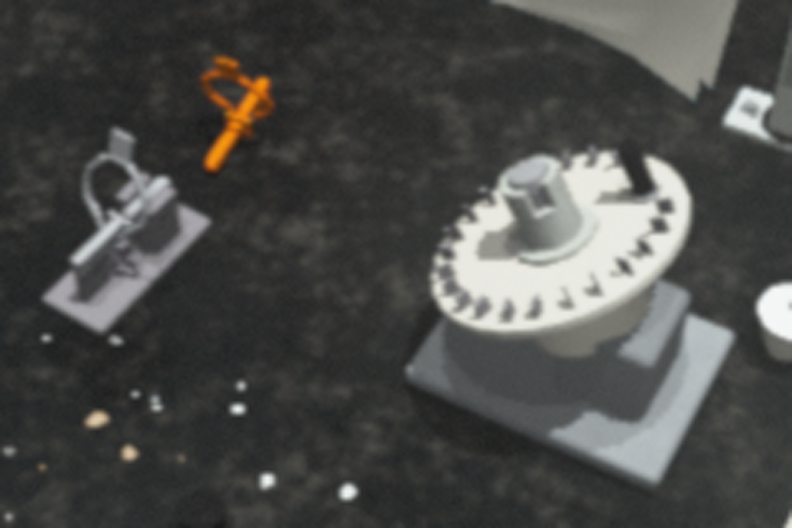

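```bash
python3 - <<'E'
from h import *
ct=cam('top'); cs=cam('scene')
d={n:np.load(n+'0.npz')['arr_1'] for n in ['top','scene']}
def wp(n,uv,c):
    u,v=map(int,np.round(uv)); z=np.median(d[n][v-1:v+2,u-1:u+2]); o,dd=ray([uv],*c); return (o+dd[0]*z).round(3)
for nm,a,b in [('pin',(226.7,244.3),(221.5,226.6)),('hubtop',(351.5,205),(353.,212)),('crucible',(417,187),(430.4,257)),('bottle',(384,320),(336,352)),('beaker',(438,324),(394,381)),('stopper',(300,317),(250.7,317)),('orange',(234,184),(262,193)),('posttop',(375,184),(381,210))]:
    print(nm,wp('top',a,ct),wp('scene',b,cs), onplane([a],0.03,*ct)[0].round(3))
# base plate corners in top crop: c1 px /3.6+(200,150)
for p in [(450,365),(733,373),(733,170),(60,440),(140,450),(170,265),(90,255)]:
    uv=(p[0]/3.6+200-.4,p[1]/3.6+150-.4); print(p,onplane([uv],0.01,*ct)[0].round(3), wp('top',uv,ct))
print(tool().round(3))
E
```

```text
pin [0.538 0.376 0.049] [0.532 0.381 0.047] [0.542 0.38  0.03 ]
hubtop [0.604 0.122 0.161] [0.599 0.116 0.164] [0.638 0.113 0.03 ]
crucible [ 0.68  -0.029  0.045] [ 0.671 -0.036  0.039] [ 0.684 -0.032  0.03 ]
bottle [0.39  0.044 0.061] [0.381 0.038 0.05 ] [0.391 0.039 0.03 ]
beaker [ 0.385 -0.078  0.024] [ 0.393 -0.07   0.024] [ 0.385 -0.076  0.03 ]
stopper [0.392 0.217 0.022] [0.385 0.218 0.022] [0.392 0.216 0.03 ]
orange [0.681 0.375 0.016] [0.688 0.379 0.012] [0.677 0.373 0.03 ]
posttop [0.645 0.078 0.167] [0.633 0.073 0.159] [0.688 0.062 0.03 ]
(450, 365) [0.537 0.169 0.01 ] [ 0.539  0.168 -0.001]
(733, 373) [ 0.538 -0.005  0.01 ] [ 0.539 -0.006  0.002]
(733, 170) [ 0.666 -0.005  0.01 ] [ 0.669 -0.006  0.001]
(60, 440) [0.484 0.403 0.01 ] [0.485 0.405 0.   ]
(140, 450) [0.479 0.354 0.01 ] [0.48  0.355 0.003]
(170, 265) [0.594 0.342 0.01 ] [0.596 0.343 0.001]
(90, 255) [0.598 0.392 0.01 ] [0.6   0.393 0.001]
[[ 0.    -0.967  0.253  0.145]
 [ 0.     0.253  0.967  0.556]
 [-1.    -0.     0.     0.202]
 [ 0.     0.     0.     1.   ]]
```

Emit:
step_arm(moves=[[[-0.155,0,0,-0.02,-0.388,-0.082,0.4],[-0.155,0,0,-0.02,-0.388,-0.082,0.4],[-0.155,0,0,-0.02,-0.388,-0.082,0.4],[-0.155,0,0,-0.02,-0.388,-0.082,0.4],[-0.155,0,0,-0.02,-0.388,-0.082,0.4],[-0.155,0,0,-0.02,-0.388,-0.082,0.4],[-0.155,0,0,-0.02,-0.388,-0.082,0.4],[-0.155,0,0,-0.02,-0.388,-0.082,0.4],[-0.155,0,0,-0.02,-0.388,-0.082,0.4],[-0.155,0,0,-0.02,-0.388,-0.082,0.4]]])

```text
clock: 2.55
tcp_pos: [0.5012, 0.3778, 0.2218]
orientation: [0.525, -0.473, 0.525, 0.474]
wrist_force: [-0.4, -0.9, 0.2]
finger_gap: 0.0339
```

```bash
python3 - <<'E'
from h import *
print(tool().round(4), env.get_state()['clock'],env.get_state()['joint_pos'])
K,D,W=cam('wrist'); p,d=snap('wrist','w1.png')
np.savez('w1.npz',p=p,d=d,K=K,D=D,W=W)
for t in ['linchpin','cradle','ring_tab','head_grip','shank_mid']:
    r=env.boxes_of('wrist',t); print(t,[(np.round(x['uv'],1).tolist(),round(x['confidence'],2)) for x in r][:4])
E
```

```text
[[-9.000e-04 -9.946e-01  1.035e-01  5.012e-01]
 [-1.000e-04  1.035e-01  9.946e-01  3.778e-01]
 [-1.000e+00  9.000e-04 -2.000e-04  2.218e-01]
 [ 0.000e+00  0.000e+00  0.000e+00  1.000e+00]] 2.55 [5.17954641e-01 4.16793037e-01 2.43407662e-01 1.39821847e+00
 3.39318299e-04 6.21593961e-01]
linchpin [([316.9, 250.8], 0.72), ([330.7, 343.8], 0.72)]
cradle [([319.7, 221.1], 0.64)]
ring_tab [([316.3, 274.8], 0.85), ([330.7, 357.3], 0.78)]
head_grip [([319.5, 247.5], 0.97), ([327.3, 349.0], 0.75)]
shank_mid [([319.3, 250.2], 0.75), ([328.3, 343.8], 0.61)]
```

View pics/w1.png

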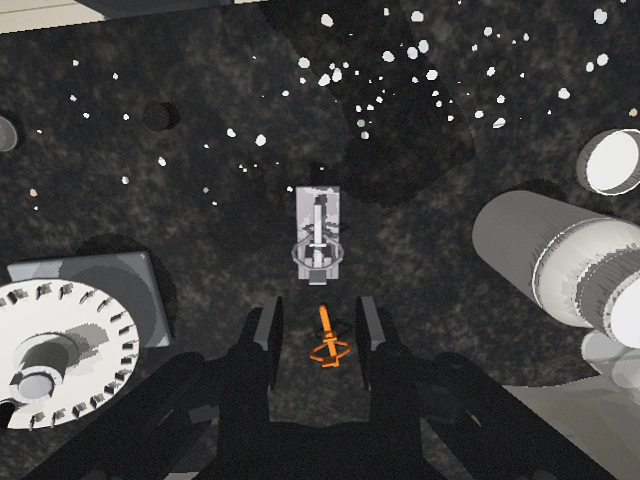

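```bash
python3 - <<'E'
from h import *
f=np.load('w1.npz'); save(f['p'],'w1c.png',(280,175,360,295),5)
E
```

```text
(no output)
```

View pics/w1c.png

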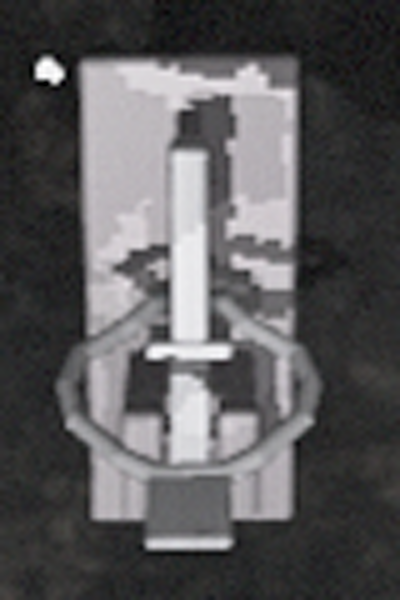

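```bash
python3 - <<'E'
from h import *
f=np.load('w1.npz'); c=(f['K'],f['D'],f['W'])
for nm,p in [('headrear',(188,155)),('headL',(173,250)),('headR',(208,250)),('headmid',(190,250)),('headfront',(190,335)),('shoulder',(190,352)),('shankend',(190,460)),('tab',(190,510)),('plateRL',(80,60)),('plateRR',(297,60)),('plateFL',(92,518)),('plateFR',(295,518))]:
    uv=np.array([p[0]/5+280-.4,p[1]/5+175-.4]); u,v=np.round(uv).astype(int)
    z=np.median(f['d'][v-1:v+2,u-1:u+2]); o,dd=ray([uv],*c)
    print(nm,uv,(o+dd[0]*z).round(4),'z49',onplane([uv],.049,*c)[0].round(4),'z8',onplane([uv],.008,*c)[0].round(4))
E
```

```text
headrear [317.2 205.6] [0.4964 0.3771 0.0496] z49 [0.4965 0.3771 0.049 ] z8 [0.5057 0.3759 0.008 ]
headL [314.2 224.6] [0.5164 0.3719 0.0488] z49 [0.5164 0.3719 0.049 ] z8 [0.528  0.3701 0.008 ]
headR [321.2 224.6] [0.5286 0.3782 0.0086] z49 [0.5171 0.3792 0.049 ] z8 [0.5288 0.3782 0.008 ]
headmid [317.6 224.6] [0.5167 0.3754 0.0489] z49 [0.5167 0.3754 0.049 ] z8 [0.5284 0.374  0.008 ]
headfront [317.6 241.6] [0.5353 0.3735 0.0492] z49 [0.5354 0.3735 0.049 ] z8 [0.5493 0.3719 0.008 ]
shoulder [317.6 245. ] [0.5387 0.3731 0.0504] z49 [0.5392 0.3731 0.049 ] z8 [0.5535 0.3714 0.008 ]
shankend [317.6 266.6] [0.565  0.3704 0.0467] z49 [0.5641 0.3705 0.049 ] z8 [0.5813 0.3685 0.008 ]
tab [317.6 276.6] [0.5492 0.3723 0.1078] z49 [0.576  0.3693 0.049 ] z8 [0.5946 0.3672 0.008 ]
plateRL [295.6 186.6] [0.4817 0.3538 0.007 ] z49 [0.4749 0.3574 0.049 ] z8 [0.4815 0.3539 0.008 ]
plateRR [339.  186.6] [0.4877 0.4029 0.0014] z49 [0.4793 0.401  0.049 ] z8 [0.4865 0.4026 0.008 ]
plateFL [298.  278.2] [0.5973 0.3421 0.0015] z49 [0.5757 0.3475 0.049 ] z8 [0.5943 0.3428 0.008 ]
plateFR [338.6 278.2] [6.029e-01 3.929e-01 5.000e-04] z49 [0.5802 0.3922 0.049 ] z8 [0.5994 0.3928 0.008 ]
```

Emit:
step_arm(moves=[[[-0.103,0,0,-0.08,-0.069,-0.192,0.4],[-0.103,0,0,-0.08,-0.069,-0.192,0.4],[-0.103,0,0,-0.08,-0.069,-0.192,0.4],[-0.103,0,0,-0.08,-0.069,-0.192,0.4],[-0.103,0,0,-0.08,-0.069,-0.192,0.4],[-0.103,0,0,-0.08,-0.069,-0.192,0.4]]])

```text
clock: 3.45
tcp_pos: [0.5494, 0.1805, 0.3042]
orientation: [-0.5, 0.501, -0.499, -0.5]
wrist_force: [-0.0, 0.4, -1.2]
finger_gap: 0.034
```

```bash
python3 - <<'E'
from h import *
print(tool().round(4), env.get_state()['clock'],env.get_state()['joint_pos'])
K,D,W=cam('wrist'); p,d=snap('wrist','w2.png')
np.savez('w2.npz',p=p,d=d,K=K,D=D,W=W)
for t in ['hub','cross_hole','post','disc','stand']:
    r=env.boxes_of('wrist',t); print(t,[(np.round(x['uv'],1).tolist(),round(x['confidence'],2)) for x in r][:4])
E
```

```text
[[ 2.900e-03 -1.000e+00 -1.700e-03  5.494e-01]
 [ 7.000e-04 -1.700e-03  1.000e+00  1.805e-01]
 [-1.000e+00 -2.900e-03  7.000e-04  3.042e-01]
 [ 0.000e+00  0.000e+00  0.000e+00  1.000e+00]] 3.45 [1.78632145e-01 3.15370162e-01 2.96092094e-01 1.54853858e+00
 1.35704931e-04 1.76932651e-01]
hub [([83.7, 45.8], 0.72), ([238.7, 247.7], 0.63), ([240.4, 243.2], 0.18)]
cross_hole [([241.3, 243.2], 0.84)]
post [([235.7, 246.1], 0.55), ([455.8, 180.7], 0.18)]
disc [([237.4, 244.7], 0.9), ([239.0, 245.0], 0.66)]
stand [([240.9, 242.0], 0.67), ([473.4, 187.8], 0.54)]
```

View pics/w2.png

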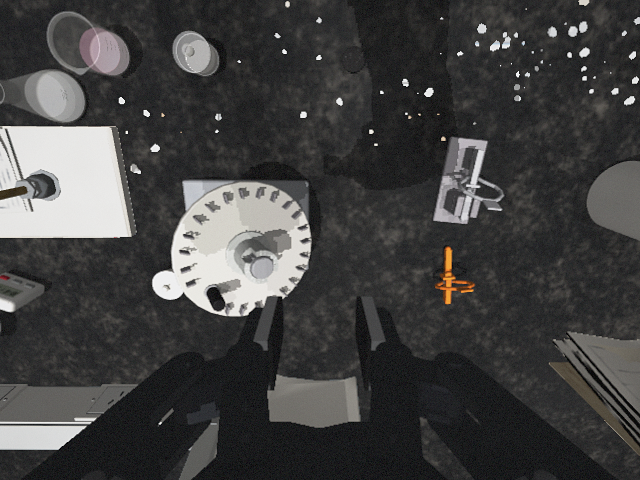

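```bash
python3 - <<'E'
from h import *
f=np.load('w2.npz'); save(f['p'],'w2c.png',(165,170,320,325),5)
E
```

```text
(no output)
```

View pics/w2c.png

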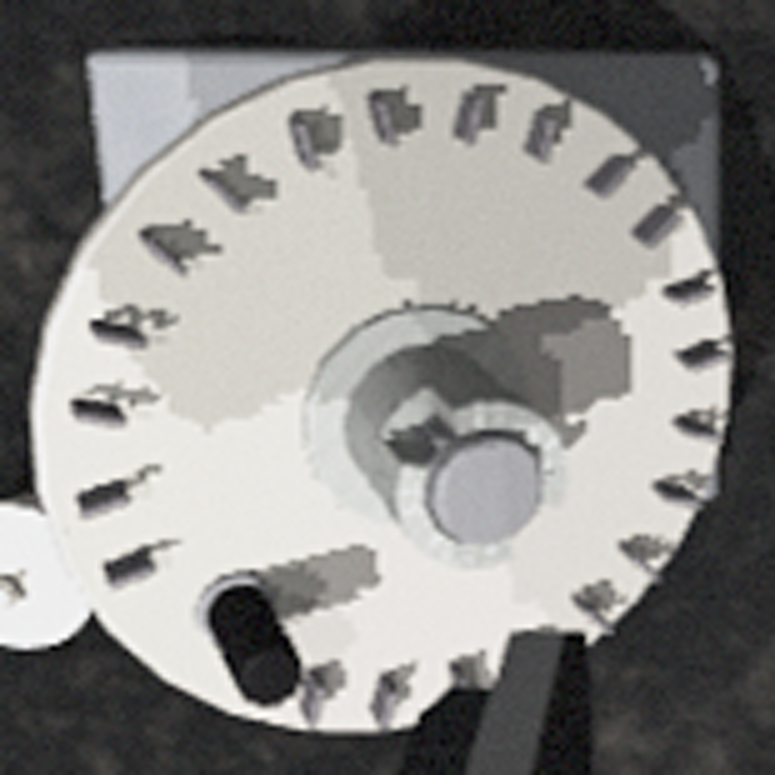

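```bash
cat > model.py <<'E'
from h import *
def stand_T(ox,oy,psi):  # world_from_stand ; psi=0 -> stand x = -world y, stand y=+world x
    a=psi-np.pi/2
    T=np.eye(4); T[:3,:3]=[[np.cos(a),-np.sin(a),0],[np.sin(a),np.cos(a),0],[0,0,1]]; T[:2,3]=[ox,oy]; return T
S=np.array([-0.4695,0,0.8829]); X0=np.array([0.8829,0,0.4695]); Y0=np.array([0,1.,0])
def pt(T,r,phi,h): # cylindrical about shaft
    p=np.array([0,0,.115])+r*(np.cos(phi)*X0+np.sin(phi)*Y0)+h*S
    return T[:3,:3]@p+T[:3,3]
E
python3 - <<'E'
from model import *
from scipy.optimize import least_squares
f=np.load('w2.npz'); c=(f['K'],f['D'],f['W'])
px=lambda p: np.array([p[0]/5+165-.4,p[1]/5+170-.4])
obs=[(0,0,.05,px((484,490)),0),(.058,1,.036,px((271,678)),1)]
def F(v):
    T=stand_T(v[0],v[1],v[3]); r=[]
    for R_,ph,h,uv,m in obs: r+=list(proj(pt(T,R_,v[2] if m else 0,h),*c)[0]-uv)
    return r+[v[3]*300]
s=least_squares(F,[.6,.1,.8,0]); print(s.x,s.fun)
ox,oy,th,psi=s.x
T=stand_T(ox,oy,psi)
im=cv2.resize(f['p'][170:325,165:320],None,fx=5,fy=5,interpolation=cv2.INTER_CUBIC)[:,:,::-1].copy()
def dr(pts,col):
    q=(proj(np.array(pts),*c)-[165,170]+.4)*5
    cv2.polylines(im,[q.round().astype(np.int32)],False,col,1)
A=np.linspace(0,2*np.pi,60)
for r,h,col in [(.08,0,(0,0,255)),(.012,.05,(255,0,0)),(.018,.046,(0,255,0))]: dr([pt(T,r,a,h) for a in A],col)
for ph in [th+np.pi/2,th-np.pi/2]:
    dr([pt(T,.018,ph+.39*s_,.046 if k else .029) for s_,k in [(-1,1),(-1,0),(1,0),(1,1)]],(255,0,255))
pb=pt(T,.058,th,0)
for h in (0,.036): dr([pt(T,.058,th,h)+.007*(T[:3,:3]@(np.cos(a)*X0+np.sin(a)*Y0)) for a in A],(0,255,255))
cv2.imwrite('pics/w2fit.png',im)
# depth checks
for nm,uv in [('shaft end',px((484,490))),('post top',px((271,678))),('disc',px((250,300)))]:
    u,v=uv.round().astype(int); z=np.median(f['d'][v-1:v+2,u-1:u+2]); o,dd=ray([uv],*c); print(nm,o+dd[0]*z)
print(pt(T,0,0,.05),pt(T,.058,th,.036))
E
```

```text
[ 6.02708231e-01  1.00248226e-01  7.35657178e-01 -2.43336931e-05] [ 0.1363393  -0.19005255 -0.1386287   0.20749847 -0.00730011]
shaft end [0.60247235 0.12376158 0.16017334]
post top [0.64054872 0.07983484 0.16845504]
disc [0.57161778 0.07158601 0.13154803]
[0.6027088  0.12372323 0.159145  ] [0.64163004 0.07918404 0.16697319]
```

View pics/w2fit.png

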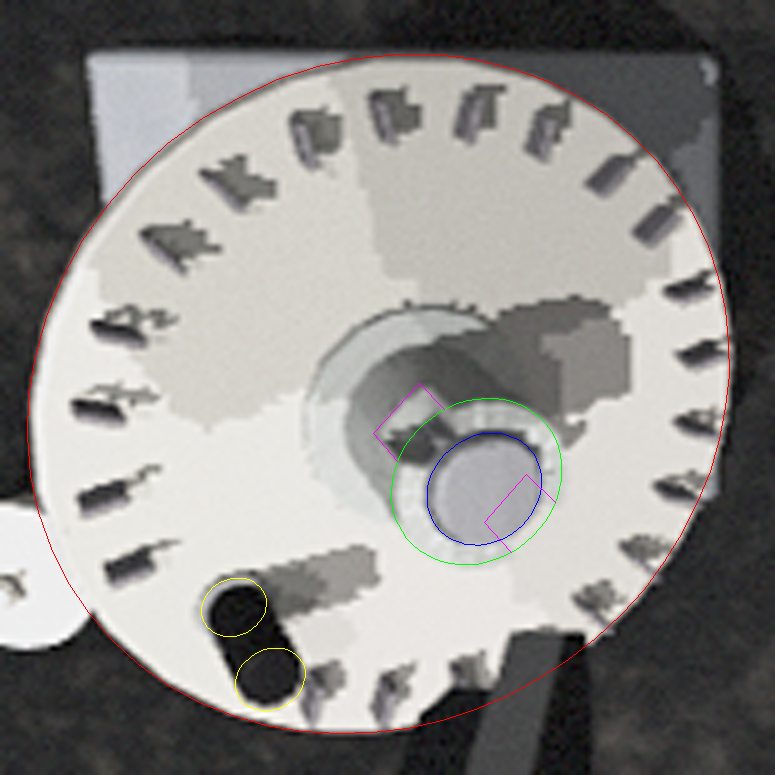

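```bash
cat >> model.py <<'E'
OX,OY,PSI=.6027,.1002,0.0
TS=stand_T(OX,OY,PSI)
Sw=TS[:3,:3]@S; Xw=TS[:3,:3]@X0; Yw=TS[:3,:3]@Y0
def P(X,Y,h): return TS[:3,:3]@np.array([0,0,.115])+TS[:3,3]+X*Xw+Y*Yw+h*Sw
def Rt(pitch=0.,roll=None,zdir=None): # tool aligned with shaft, pitched back (body toward -Y) by pitch
    x=-np.cos(pitch)*Sw+np.sin(pitch)*Yw; z=-Xw; y=np.cross(z,x); return np.c_[x,y,z]
def rel(Rm,p,T=None):
    T=tool() if T is None else T
    rv=R.from_matrix(T[:3,:3].T@Rm).as_rotvec(); t=T[:3,:3].T@(np.array(p)-T[:3,3])
    print('row',np.r_[rv,t].round(4).tolist())
E
python3 - <<'E'
from model import *
for q in [(.052,.072,.08),(.052,.072,.027)]:
  print(P(*q)); rel(Rt(),P(*q))
E
```

```text
[0.6747    0.0918492 0.210046 ]
row [0.0069, 0.489, 0.0003, 0.0916, -0.1264, -0.0924]
[0.6747    0.0669657 0.1632523]
row [0.0069, 0.489, 0.0003, 0.1384, -0.1263, -0.1173]
```

Emit:
step_arm(moves=[[[0.007,0.489,0,0.05,-0.126,-0.09,0],[0.007,0.489,0,0.05,-0.126,-0.09,0],[0.007,0.489,0,0.0916,-0.126,-0.092,0],[0.007,0.489,0,0.0916,-0.126,-0.092,0],[0.007,0.489,0,0.0916,-0.126,-0.092,0],[0.007,0.489,0,0.0916,-0.126,-0.092,0]]])

```text
clock: 4.35
tcp_pos: [0.6734, 0.0933, 0.2083]
orientation: [0.363, -0.606, 0.606, 0.365]
wrist_force: [-0.8, -0.4, 0.9]
finger_gap: -0.0
```

```bash
python3 - <<'E'
from model import *
print(tool().round(4), env.get_state()['clock'],env.get_state()['joint_pos'].round(3))
K,D,W=cam('wrist'); p,d=snap('wrist','w3.png'); np.savez('w3.npz',p=p,d=d,K=K,D=D,W=W)
for q in [(.052,.072,.08),(.052,.072,.027),(.052,.03,.027),(.054,.017,.027)]: rel(Rt(),P(*q))
E
```

```text
[[-0.0024 -1.     -0.0027  0.6734]
 [-0.4697 -0.0012  0.8828  0.0933]
 [-0.8828  0.0034 -0.4697  0.2083]
 [ 0.      0.      0.      1.    ]] 4.35 [ 0.241  0.662  0.517  1.555 -0.473  0.27 ]
row [0.0009, 0.0005, 0.0006, 0.0011, -0.0008, -0.001]
row [0.0009, 0.0005, 0.0006, 0.0541, -0.0008, -0.001]
row [0.0009, 0.0005, 0.0006, 0.0541, 0.0412, -0.001]
row [0.0009, 0.0005, 0.0006, 0.0541, 0.0542, -0.003]
```

View pics/w3.png

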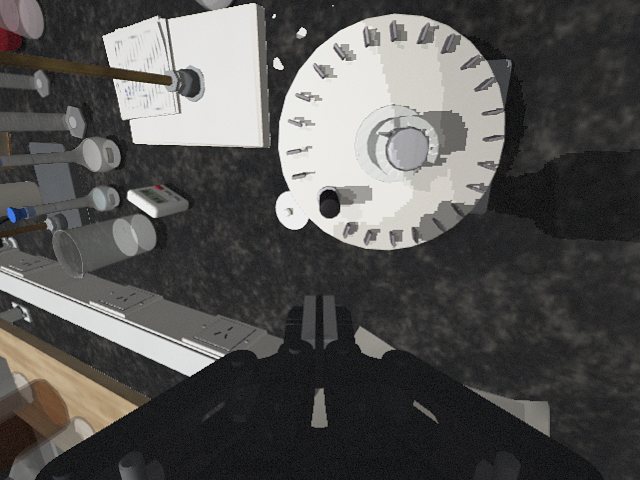

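```bash
python3 - <<'E'
from model import *
f=np.load('w3.npz'); c=(f['K'],f['D'],f['W'])
im=cv2.resize(f['p'][10:260,270:520],None,fx=3,fy=3,interpolation=cv2.INTER_CUBIC)[:,:,::-1].copy()
def dr(pts,col):
    q=(proj(np.array(pts),*c)-[270,10]+.33)*3
    cv2.polylines(im,[q.round().astype(np.int32)],False,col,1)
A=np.linspace(0,2*np.pi,60); th=.736
for r,h,col in [(.08,0,(0,0,255)),(.012,.05,(255,0,0)),(.018,.046,(0,255,0))]: dr([pt(TS,r,a,h) for a in A],col)
for h in (0,.036): dr([pt(TS,.058,th,h)+.007*(np.cos(a)*Xw+np.sin(a)*Yw) for a in A],(0,255,255))
cv2.imwrite('pics/w3fit.png',im)
E
```

```text
(no output)
```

View pics/w3fit.png

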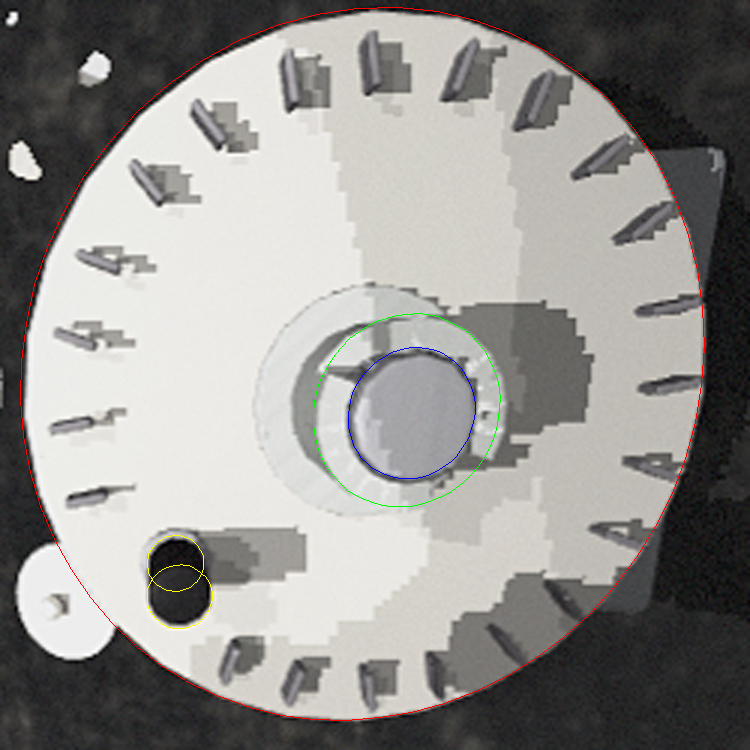

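Emit:
step_arm(moves=[[[0,0,0,0.03,0,-0.002,0],[0,0,0,0.054,0,-0.002,0],[0,0,0,0.054,0,-0.002,0],[0,0,0,0.054,0.01,-0.002,0],[0,0,0,0.054,0.018,-0.002,0],[0,0,0,0.054,0.026,-0.002,0],[0,0,0,0.054,0.034,-0.002,0],[0,0,0,0.054,0.042,-0.003,0],[0,0,0,0.054,0.049,-0.003,0],[0,0,0,0.054,0.054,-0.003,0],[0,0,0,0.054,0.054,-0.003,0]]])

```text
clock: 5.5
tcp_pos: [0.6193, 0.0653, 0.1644]
orientation: [-0.364, 0.606, -0.606, -0.365]
wrist_force: [0.9, 0.3, 0.3]
finger_gap: 0.0003
```

```bash
python3 - <<'E'
from model import *
print(tool().round(4), env.get_state()['clock'],env.get_state()['joint_pos'].round(3))
K,D,W=cam('wrist'); p,d=snap('wrist','w4.png'); np.savez('w4.npz',p=p,d=d,K=K,D=D,W=W)
p,d=snap('scene','s4.png',(300,180,430,310),4.5)
p,d=snap('top','t4.png',(310,150,420,260),5)
E
```

```text
[[ 5.000e-04 -1.000e+00 -1.300e-03  6.193e-01]
 [-4.691e-01 -1.400e-03  8.831e-01  6.530e-02]
 [-8.831e-01  2.000e-04 -4.691e-01  1.644e-01]
 [ 0.000e+00  0.000e+00  0.000e+00  1.000e+00]] 5.5 [ 0.219  0.533  0.191  1.343 -0.476  0.245]
```

View pics/w4.png

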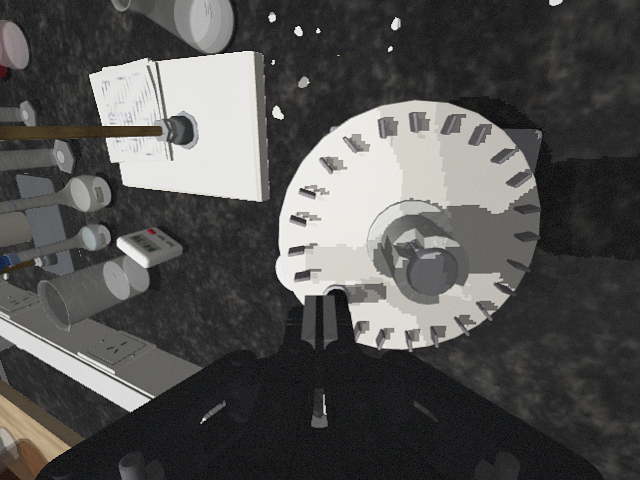

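View pics/s4.png

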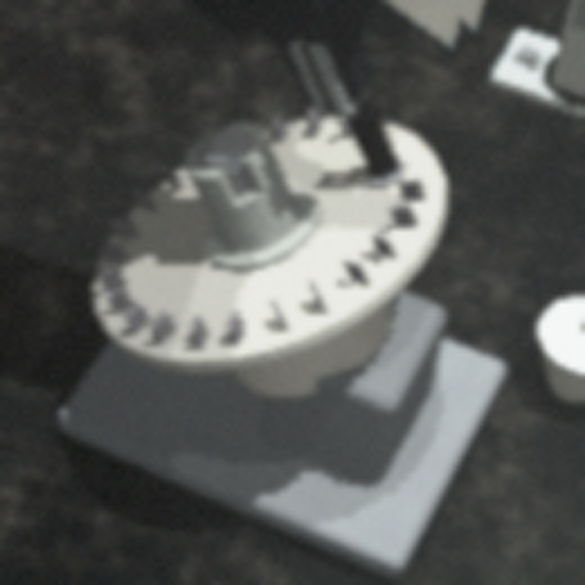

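```bash
cat >> model.py <<'E'
def overlay(fn,out,box,z,th,T=None):
    T=TS if T is None else T
    f=np.load(fn); c=(f['K'],f['D'],f['W'])
    im=cv2.resize(f['p'][box[1]:box[3],box[0]:box[2]],None,fx=z,fy=z,interpolation=cv2.INTER_CUBIC)[:,:,::-1].copy()
    def dr(pts,col):
        q=(proj(np.array(pts),*c)-[box[0],box[1]]+.5-.5/z)*z
        cv2.polylines(im,[q.round().astype(np.int32)],False,col,1)
    A=np.linspace(0,2*np.pi,60)
    for r,h,col in [(.08,0,(0,0,255)),(.012,.05,(255,0,0)),(.018,.046,(0,255,0))]: dr([pt(T,r,a,h) for a in A],col)
    for h in (0,.036): dr([pt(T,.058,th,h)+.007*T[:3,:3]@(np.cos(a)*X0+np.sin(a)*Y0) for a in A],(0,255,255))
    for ph in [th+np.pi/2,th-np.pi/2]:
        dr([pt(T,.018,ph+.39*s_,.046 if k else .029) for s_,k in [(-1,1),(-1,0),(1,0),(1,1)]],(255,0,255))
    cv2.imwrite('pics/'+out,im)
E
python3 - <<'E'
from model import *
overlay('w4.npz','w4fit.png',(270,95,550,355),2.8,.35)
E
```

```text
(no output)
```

View pics/w4fit.png

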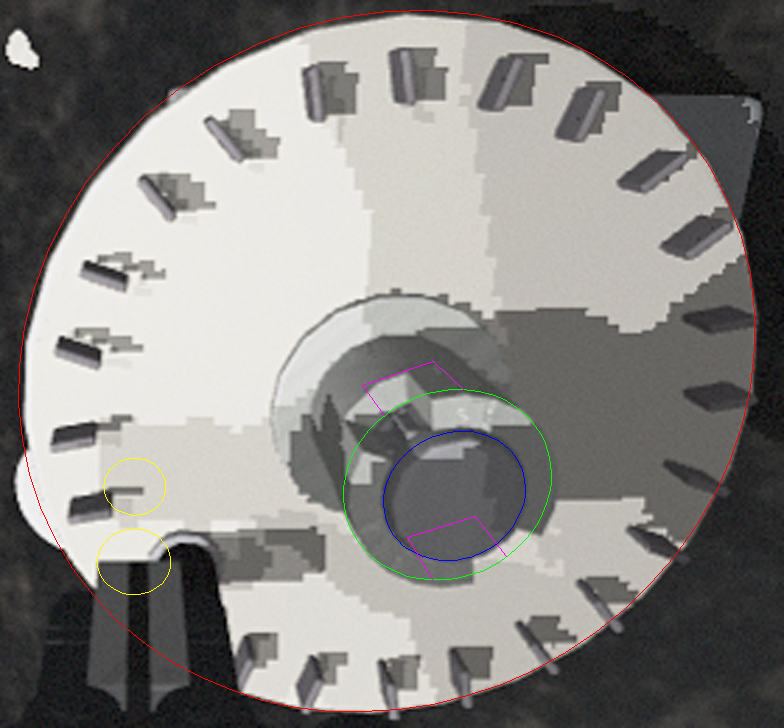

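```bash
python3 - <<'E'
from model import *
overlay('w4.npz','w4fit2.png',(270,95,550,355),2.8,.87)
E
```

```text
(no output)
```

View pics/w4fit2.png

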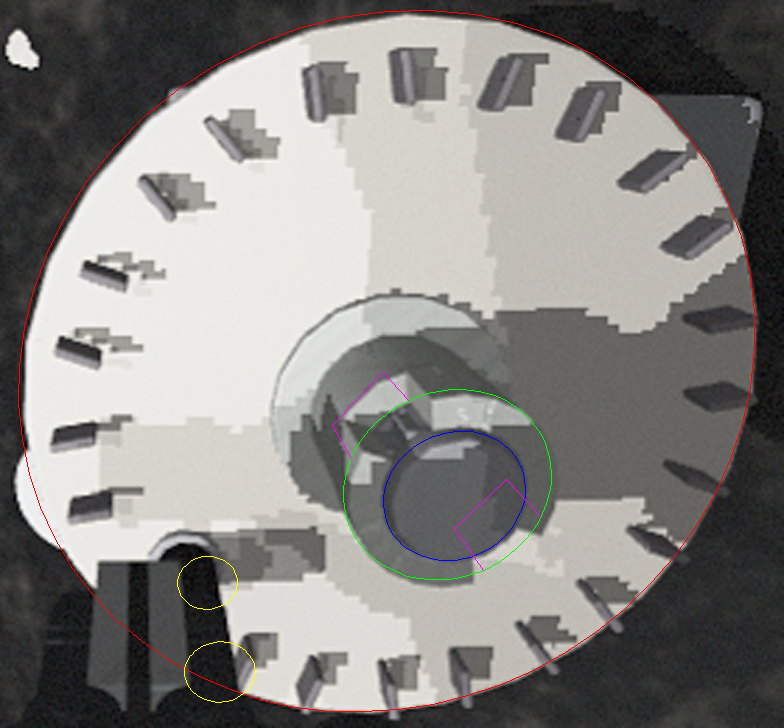

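Emit:
step_arm(moves=[[[0,0,0,-0.045,0,0,0],[0,0,0,-0.05,-0.04,0.01,0],[0,0,0,-0.05,-0.059,0.01,0],[0,0,0,-0.02,-0.06,0.01,0],[0,0,0,0.003,-0.06,0.01,0],[0,0,0,0.003,-0.06,0.01,0],[0,0,0,0.003,-0.06,0.01,0]]])

```text
clock: 6.35
tcp_pos: [0.6799, 0.0724, 0.1568]
orientation: [0.364, -0.606, 0.606, 0.365]
wrist_force: [0.9, -0.5, 0.2]
finger_gap: 0.0
```

```bash
cat >> model.py <<'E'
def cyl():
    T=tool(); v=T[:3,3]-P(0,0,0); return np.array([v@Xw,v@Yw,v@Sw]).round(4)
E
python3 - <<'E'
from model import *
print(cyl(), env.get_state()['clock'])
K,D,W=cam('wrist'); p,d=snap('wrist','w5.png'); np.savez('w5.npz',p=p,d=d,K=K,D=D,W=W)
overlay('w5.npz','w5fit.png',(250,0,540,370),2,.72)
E
```

```text
[0.0441 0.0772 0.0238] 6.35
```

View pics/w5fit.png

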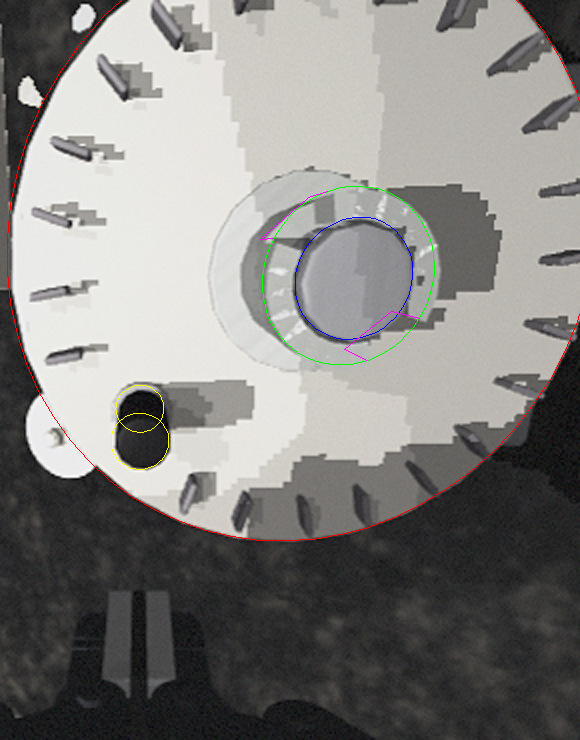

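Emit:
step_arm(moves=[[[0,0,0,0,0.015,0,0],[0,0,0,0,0.022,0,0],[0,0,0,0,0.0265,-0.004,0],[0,0,0,0,0.0314,-0.007,0],[0,0,0,0,0.0366,-0.009,0],[0,0,0,0,0.042,-0.011,0],[0,0,0,0,0.042,-0.011,0]]])

```text
clock: 7.1
tcp_pos: [0.638, 0.0628, 0.1633]
orientation: [-0.365, 0.606, -0.606, -0.364]
wrist_force: [-0.3, 0.6, 0.3]
finger_gap: -0.0005
```

```bash
python3 - <<'E'
from model import *
print(cyl(), env.get_state()['clock'])
K,D,W=cam('wrist'); p,d=snap('wrist','w6.png'); np.savez('w6.npz',p=p,d=d,K=K,D=D,W=W)
overlay('w6.npz','w6fit.png',(250,0,540,370),2,.35)
E
```

```text
[0.0557 0.0353 0.0251] 7.1
```

View pics/w6fit.png

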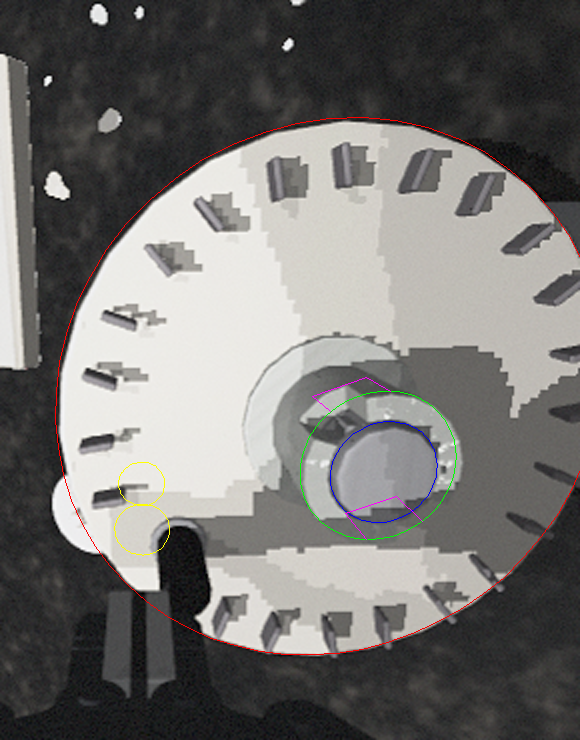

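```bash
python3 - <<'E'
from model import *
f=np.load('w6.npz'); c=(f['K'],f['D'],f['W']); d=f['d']
T=f['W']@np.linalg.inv(np.array(env.get_calibration('wrist')['T_tool_cam']))
def q(u,v):
    o,dd=ray([(u,v)],*c); p=o+dd[0]*d[v,u]; w=p-P(0,0,0); t=T[:3,:3].T@(p-T[:3,3])
    return np.r_[w@Xw,w@Yw,w@Sw].round(4), t.round(4)
for u in (304,309,314,320,326,331,336):
    print(u,[q(u,v) for v in (298,305,315)])
for u,v in [(341,280),(341,290),(343,295),(350,302),(348,290)]: print('post',u,v,q(u,v))
print(d[295:350:5,310])
E
```

```text
304 [(array([0.062 , 0.0258, 0.0606]), array([-0.0354,  0.0094, -0.0063])), (array([0.0617, 0.0254, 0.0677]), array([-0.0426,  0.0099, -0.006 ])), (array([0.0614, 0.0249, 0.0765]), array([-0.0514,  0.0103, -0.0057]))]
309 [(array([0.0598, 0.0252, 0.0616]), array([-0.0365,  0.01  , -0.0041])), (array([0.0596, 0.0253, 0.0678]), array([-0.0427,  0.0099, -0.0039])), (array([0.0594, 0.0256, 0.0753]), array([-0.0502,  0.0096, -0.0037]))]
314 [(array([0.0575, 0.0257, 0.0608]), array([-0.0357,  0.0095, -0.0018])), (array([0.0574, 0.025 , 0.0683]), array([-0.0432,  0.0102, -0.0017])), (array([0.0573, 0.0249, 0.0765]), array([-0.0514,  0.0103, -0.0016]))]
320 [(array([0.0549, 0.0263, 0.0597]), array([-0.0346,  0.009 ,  0.0008])), (array([0.0549, 0.0251, 0.068 ]), array([-0.0429,  0.0101,  0.0008])), (array([0.0549, 0.0252, 0.076 ]), array([-0.0508,  0.01  ,  0.0008]))]
326 [(array([0.0522, 0.0252, 0.0616]), array([-0.0365,  0.01  ,  0.0035])), (array([0.0523, 0.0254, 0.0675]), array([-0.0424,  0.0098,  0.0034])), (array([0.0525, 0.0255, 0.0754]), array([-0.0503,  0.0096,  0.0032]))]
331 [(arra
[... 264 characters left out ...]
0.0031,  0.0093])), (array([0.0463, 0.0425, 0.0373]), array([-0.0122, -0.0072,  0.0094])), (array([0.048 , 0.0293, 0.0692]), array([-0.0441,  0.0059,  0.0077]))]
post 341 280 (array([0.0433, 0.0327, 0.0272]), array([-0.0021,  0.0025,  0.0124]))
post 341 290 (array([0.0439, 0.0337, 0.0372]), array([-0.012 ,  0.0015,  0.0118]))
post 343 295 (array([0.0427, 0.0367, 0.037 ]), array([-0.0119, -0.0015,  0.013 ]))
post 350 302 (array([0.0389, 0.0409, 0.0369]), array([-0.0117, -0.0057,  0.0168]))
post 348 290 (array([0.0401, 0.0341, 0.0364]), array([-0.0113,  0.0012,  0.0155]))
[0.40315592 0.15096974 0.146265   0.1427455  0.13921884 0.13518536
 0.13187318 0.12927356 0.12749195 0.1226669  0.1189037 ]
```

```bash
python3 - <<'E'
from model import *
T=tool(); 
p,d=env.read_camera('scene'); c=cam('scene'); 
z=6; bx=(330,130,450,240)
im=cv2.resize(p[bx[1]:bx[3],bx[0]:bx[2]],None,fx=z,fy=z,interpolation=cv2.INTER_CUBIC)[:,:,::-1].copy()
for x,col in [(.011,(0,0,255)),(0,(0,255,0)),(-.03,(255,0,0)),(-.06,(255,0,255))]:
    q=proj(T[:3,3]+T[:3,:3]@[x,0,0],*c)[0]; cv2.circle(im,tuple(((q-[bx[0],bx[1]]+.4)*z).round().astype(int)),4,col,-1)
cv2.imwrite('pics/s6.png',im)
print(env.get_state()['clock'],env.get_state()['finger_gap'])
E
```

```text
7.2 -0.0001378134287419806
```

View pics/s6.png

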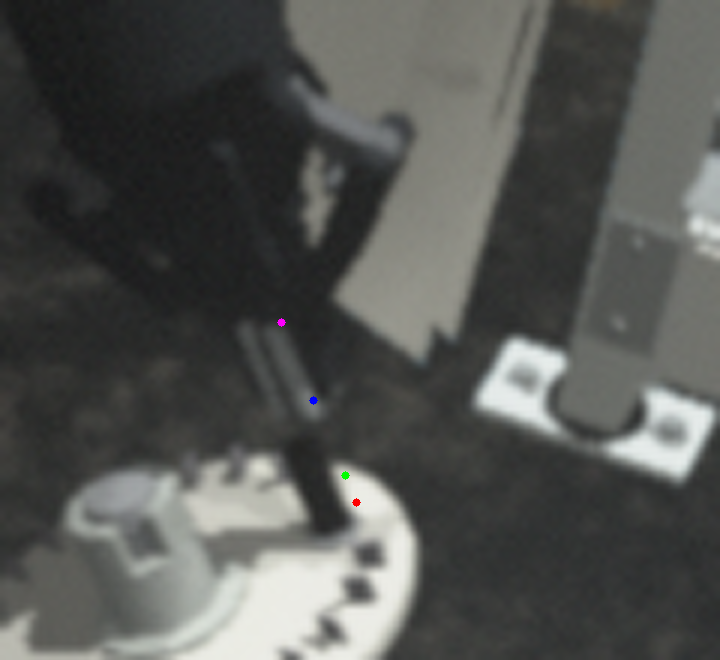

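Emit:
step_arm(moves=[[[0,0,0,0,-0.042,0.0127,0],[0,0,0,0,-0.044,0.0127,0],[0,0,0,0.038,-0.044,0.0127,0],[0,0,0,0.041,-0.044,0.0127,0],[0,0,0,0.041,-0.03,0.012,0],[0,0,0,0.041,-0.02,0.0113,0],[0,0,0,0.041,-0.0154,0.0078,0],[0,0,0,0.041,-0.0105,0.0048,0],[0,0,0,0.041,-0.0053,0.0023,0],[0,0,0,0.041,0,0.0003,0],[0,0,0,0.041,0.0058,-0.001,0],[0,0,0,0.041,0.0115,-0.002,0]]])

```text
clock: 8.4
tcp_pos: [0.6266, 0.0418, 0.1278]
orientation: [-0.365, 0.606, -0.606, -0.364]
wrist_force: [2.3, -0.2, 1.5]
finger_gap: 0.0004
```

```bash
python3 - <<'E'
from model import *
print(cyl(), env.get_state()['clock'])
K,D,W=cam('wrist'); p,d=snap('wrist','w7.png'); np.savez('w7.npz',p=p,d=d,K=K,D=D,W=W)
overlay('w7.npz','w7fit.png',(240,60,640,410),2,.0)
E
```

```text
[ 0.0575  0.0239 -0.0161] 8.4
```

View pics/w7fit.png

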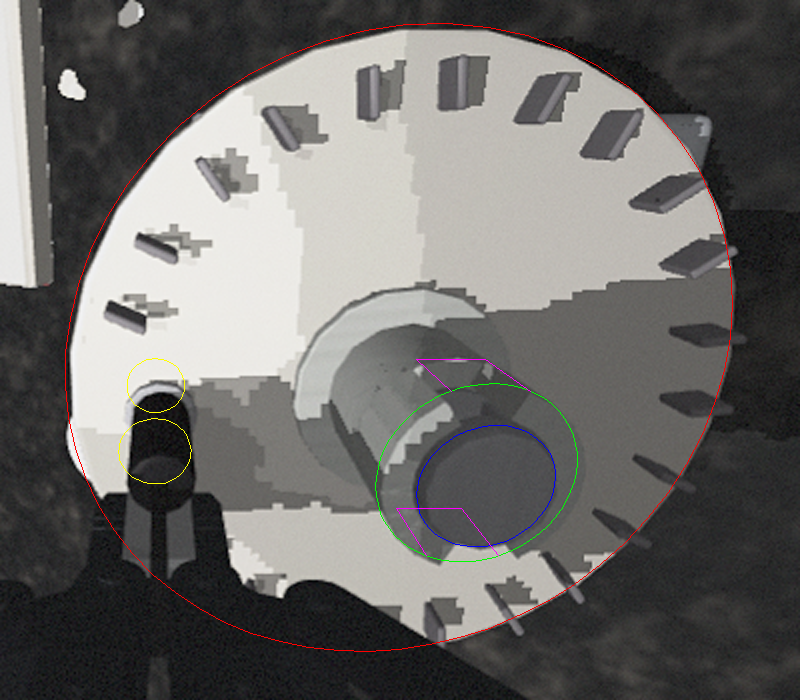

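Emit:
step_arm(moves=[[[0,0,0,0,0.004,0,0],[0,0,0,0,0.007,0,0],[0,0,0,0,0.007,0,0],[0,0,0,0,0.007,0,0],[0,0,0,0,-0.002,0,0],[0,0,0,-0.03,-0.01,0,0],[0,0,0,-0.07,-0.01,0,0],[0,0,0,-0.09,0.03,-0.01,0.35],[0,0,0,-0.12,0.05,0.03,0.35],[0,0,0,-0.12,0.08,0.05,0.35],[0,0,0,-0.12,0.08,0.05,0.35]]])

```text
clock: 9.55
tcp_pos: [0.5428, 0.1451, 0.2098]
orientation: [-0.363, 0.607, -0.605, -0.366]
wrist_force: [0.4, -0.7, -0.6]
finger_gap: 0.0299
```

```bash
python3 - <<'E'
from model import *
print(cyl(), env.get_state()['clock'])
K,D,W=cam('wrist'); p,d=snap('wrist','w8.png'); np.savez('w8.npz',p=p,d=d,K=K,D=D,W=W)
overlay('w8.npz','w8fit.png',(200,50,500,350),2.6,.0)
E
```

```text
[ 0.0049 -0.0599  0.1048] 9.55
```

View pics/w8fit.png

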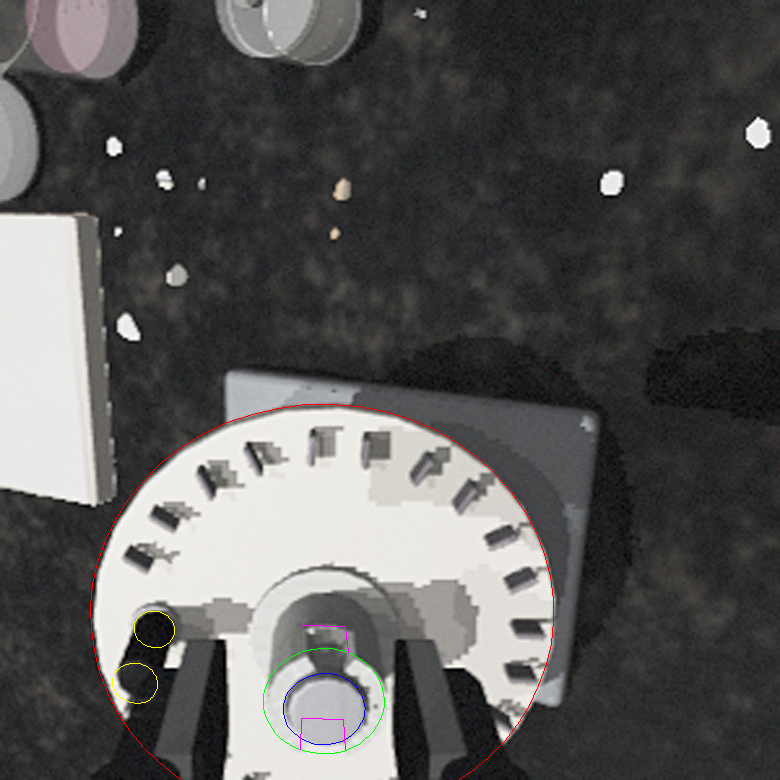

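```bash
cat >> model.py <<'E'
E_OFF=.049   # grasp point lies this far behind reported TCP (measured)
def pinpose(sh,a,zz): # shoulder pos, axis dir, z dir -> world_from_pin
    y=np.cross(zz,a); T=np.eye(4); T[:3,:3]=np.c_[a,y,zz]; T[:3,3]=sh; return T
YAW=-.0925
PIN0=pinpose(np.array([.541,.3733,.042]),np.array([np.cos(YAW),np.sin(YAW),0]),np.array([0,0,1.]))
def grasp(TP,p=.3,back=0.,gx=-.031,gz=0.):
    a,y,z=TP[:3,0],TP[:3,1],TP[:3,2]
    x=-np.cos(p)*z+np.sin(p)*a; Rm=np.c_[x,np.cross(y,x),y]
    G=TP[:3,3]+gx*a+gz*z
    return Rm,G+(E_OFF-back)*x
E
python3 - <<'E'
from model import *
for b in (.09,.0):
    Rm,p=grasp(PIN0,.3,b); print(p); rel(Rm,p)
E
```

```text
[0.498068   0.37728258 0.0811688 ]
row [0.1674, -0.4697, -0.2715, 0.0043, 0.0454, 0.2668]
[ 0.52455111  0.37482588 -0.00481149]
row [0.1674, -0.4697, -0.2715, 0.0815, 0.0188, 0.3049]
```

Emit:
step_arm(moves=[[[0.167,-0.47,-0.2715,-0.03,0.045,0.25,0.35],[0.167,-0.47,-0.2715,-0.03,0.045,0.25,0.35],[0.167,-0.47,-0.2715,-0.03,0.045,0.25,0.35],[0.167,-0.47,-0.2715,-0.03,0.045,0.25,0.35],[0.167,-0.47,-0.2715,-0.013,0.051,0.258,0.35],[0.167,-0.47,-0.2715,-0.013,0.051,0.258,0.35],[0.167,-0.47,-0.2715,-0.013,0.051,0.258,0.35],[0.167,-0.47,-0.2715,-0.013,0.051,0.258,0.35]]])

```text
clock: 10.4
tcp_pos: [0.4939, 0.3774, 0.101]
orientation: [0.588, -0.549, 0.445, 0.393]
wrist_force: [0.3, 0.6, 0.5]
finger_gap: 0.0299
```

```bash
python3 - <<'E'
from model import *
print(tool().round(4), env.get_state()['clock'])
K,D,W=cam('wrist'); p,d=snap('wrist','w9.png'); np.savez('w9.npz',p=p,d=d,K=K,D=D,W=W); c=(K,D,W)
z=3;bx=(190,120,450,360)
im=cv2.resize(p[bx[1]:bx[3],bx[0]:bx[2]],None,fx=z,fy=z,interpolation=cv2.INTER_CUBIC)[:,:,::-1].copy()
for q in [(-.046,0,.007),(-.031,0,.007),(-.004,0,.007),(0,.009,.008),(0,-.009,.008),(.012,0,.004),(.046,0,0)]:
    u=proj((PIN0@np.r_[q,1])[:3],*c)[0]; cv2.circle(im,tuple(((u-bx[:2]+.33)*z).round().astype(int)),3,(0,0,255),-1)
cv2.imwrite('pics/w9c.png',im)
for b in (.02,.0):
    Rm,pp=grasp(PIN0,.3,b); print(pp); rel(Rm,pp)
E
```

```text
[[ 2.948e-01 -9.511e-01  9.240e-02  4.939e-01]
 [-2.780e-02  8.810e-02  9.957e-01  3.774e-01]
 [-9.551e-01 -2.961e-01 -4.000e-04  1.010e-01]
 [ 0.000e+00  0.000e+00  0.000e+00  1.000e+00]] 10.4
[0.51866598 0.37537181 0.01429524]
row [-0.0009, 0.0001, 0.0012, 0.0905, 0.0025, 0.0004]
[ 0.52455111  0.37482588 -0.00481149]
row [-0.0009, 0.0001, 0.0012, 0.1105, 0.0026, 0.0004]
```

View pics/w9c.png

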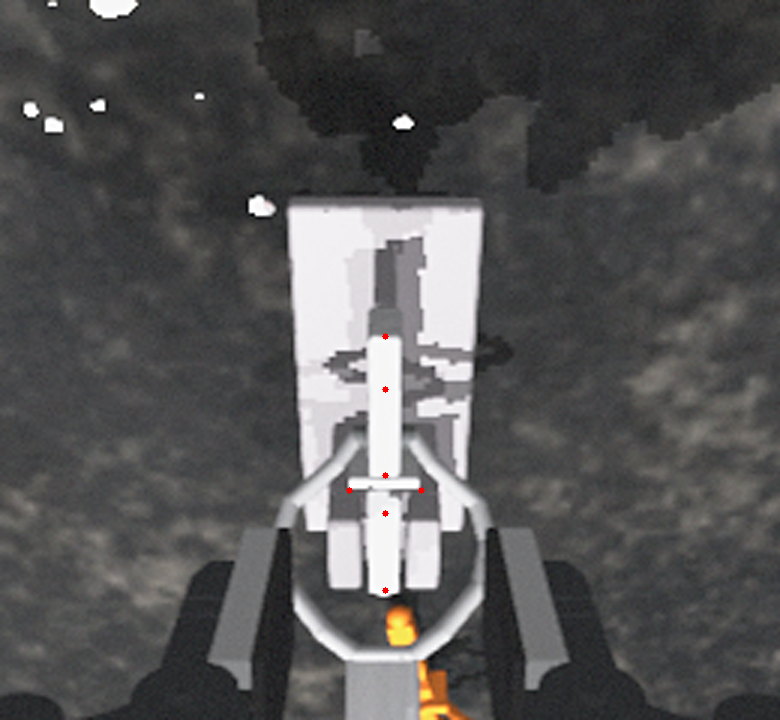

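Emit:
step_arm(moves=[[[0,0,0.001,0.045,0.002,0,0.35],[0,0,0.001,0.085,0.0025,0,0.35],[0,0,0.001,0.105,0.0025,0,0.35],[0,0,0.001,0.1105,0.0025,0,0.35],[0,0,0.001,0.1105,0.0025,0,0.35],[0,0,0.001,0.1105,0.0025,0,0.35]]], force=60)

```text
clock: 11.05
tcp_pos: [0.5262, 0.3747, -0.0029]
orientation: [0.589, -0.549, 0.445, 0.392]
wrist_force: [0.6, -0.3, 0.1]
finger_gap: 0.0296
```

```bash
python3 - <<'E'
from model import *
Rm,pp=grasp(PIN0,.3,0); rel(Rm,pp); print(env.get_state()['wrist_force'].round(1))
snap('wrist','w10.png')
snap('scene','s10.png',(180,150,290,270),5)
E
```

```text
row [-0.0022, 0.0013, 0.0025, 0.0014, 0.0021, -0.0001]
[ 0.6 -0.3  0.1]
```

View pics/w10.png

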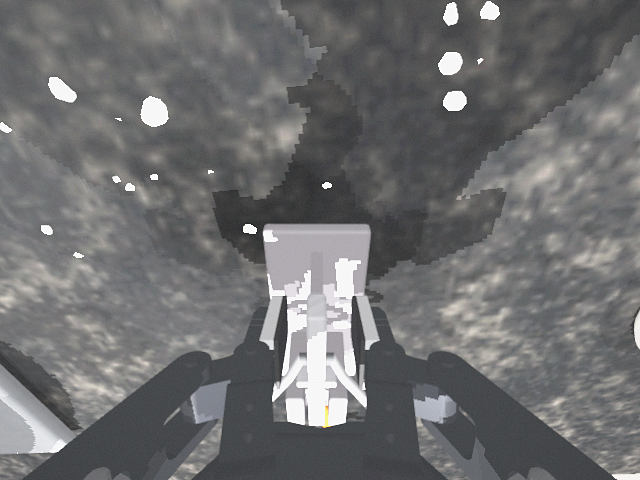

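View pics/s10.png

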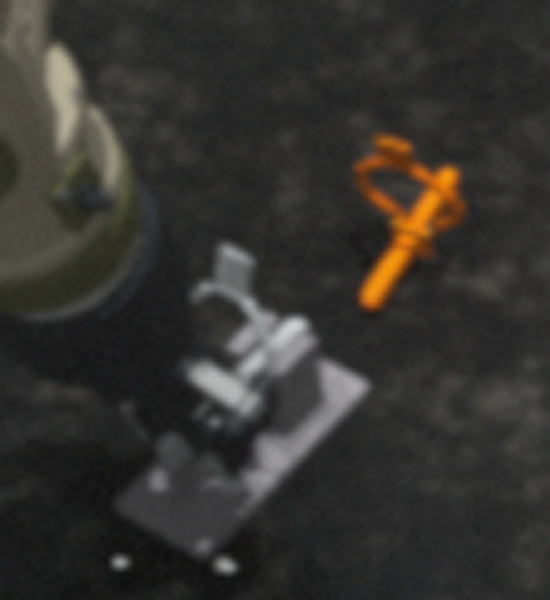

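Emit:
step_arm(moves=[[[0,0,0,0.001,0.002,0,0.1],[0,0,0,0.001,0.002,0,0],[0,0,0,0.001,0.002,0,0],[0,0,0,0.001,0.002,0,0],[0,0,0,0.001,0.002,0,0]]], force=60)

```text
clock: 11.65
tcp_pos: [0.5247, 0.375, -0.0026]
orientation: [0.59, -0.549, 0.444, 0.391]
wrist_force: [-1.5, -4.0, 6.0]
finger_gap: 0.0069
```

```bash
python3 - <<'E'
from model import *
T=tool(); print(T.round(4)); print(env.get_state()['wrist_force'].round(1),env.get_state()['finger_gap'])
np.save('Tgrasp.npy',T)
print((T[:3,:3].T@np.array([0,0,1.])).round(3))
snap('wrist','w11.png',(240,200,400,440),2.5)
E
```

```text
[[ 0.2992 -0.9496  0.0936  0.5247]
 [-0.0265  0.0898  0.9956  0.375 ]
 [-0.9538 -0.3003  0.0017 -0.0026]
 [ 0.      0.      0.      1.    ]]
[-1.5 -4.   6. ] 0.006891431627523675
[-0.954 -0.3    0.002]
```

View pics/w11.png

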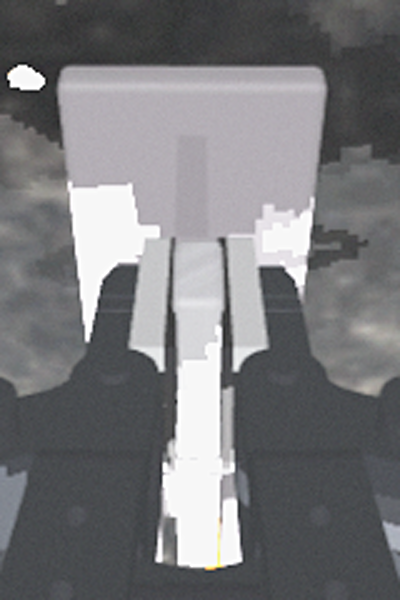

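Emit:
step_arm(moves=[[[0,0,0,-0.0095,-0.003,0,0],[0,0,0,-0.0286,-0.009,0,0],[0,0,0,-0.057,-0.018,0,0],[0,0,0,-0.0954,-0.03,0,0],[0,0,0,-0.143,-0.045,0,0],[0,0,0,-0.143,-0.045,0,0]]], force=60)

```text
clock: 12.3
tcp_pos: [0.529, 0.3781, 0.1575]
orientation: [0.595, -0.55, 0.439, 0.39]
wrist_force: [-0.0, 1.0, -0.6]
finger_gap: 0.0072
```

```bash
python3 - <<'E'
from model import *
T=tool(); print(T[:3,3].round(4)); print(env.get_state()['wrist_force'].round(1),env.get_state()['finger_gap'])
K,D,W=cam('wrist'); p,d=snap('wrist','w12.png'); np.savez('w12.npz',p=p,d=d,K=K,D=D,W=W); c=(K,D,W)
PT=np.linalg.inv(np.load('Tgrasp.npy'))@PIN0; np.save('PT.npy',PT)  # tool_from_pin
TP=T@PT
z=3;bx=(220,230,420,440)
im=cv2.resize(p[bx[1]:bx[3],bx[0]:bx[2]],None,fx=z,fy=z,interpolation=cv2.INTER_CUBIC)[:,:,::-1].copy()
for q in [(-.046,0,.007),(-.031,0,.007),(0,.009,.008),(0,-.009,.008),(.012,0,.004),(.046,0,0)]:
    u=proj((TP@np.r_[q,1])[:3],*c)[0]; print(u.round(1)); cv2.circle(im,tuple(((u-bx[:2]+.33)*z).round().astype(int)),3,(0,0,255),-1)
cv2.imwrite('pics/w12c.png',im)
snap('scene','s12.png',(150,100,310,270),4)
E
```

```text
[0.529  0.3781 0.1575]
[-0.   1.  -0.6] 0.007245220776631354
[316.3 319.5]
[316.5 344.2]
[336.4 388.5]
[297.1 388.5]
[316.8 394.3]
[317.  420.5]
```

View pics/w12c.png

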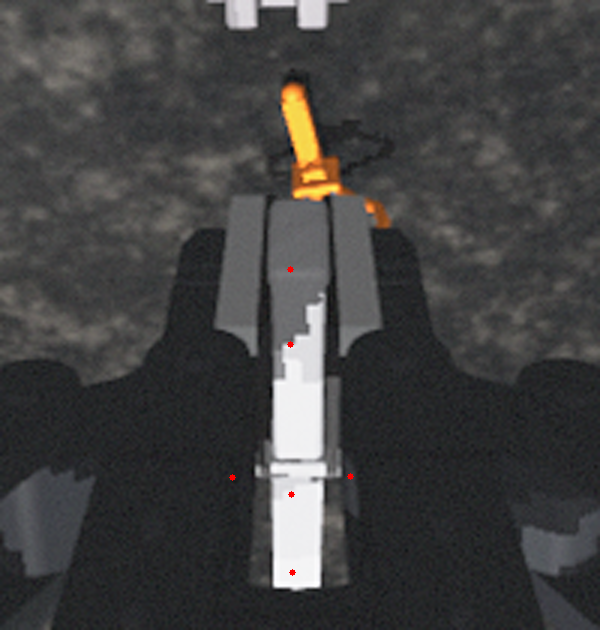

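View pics/s12.png

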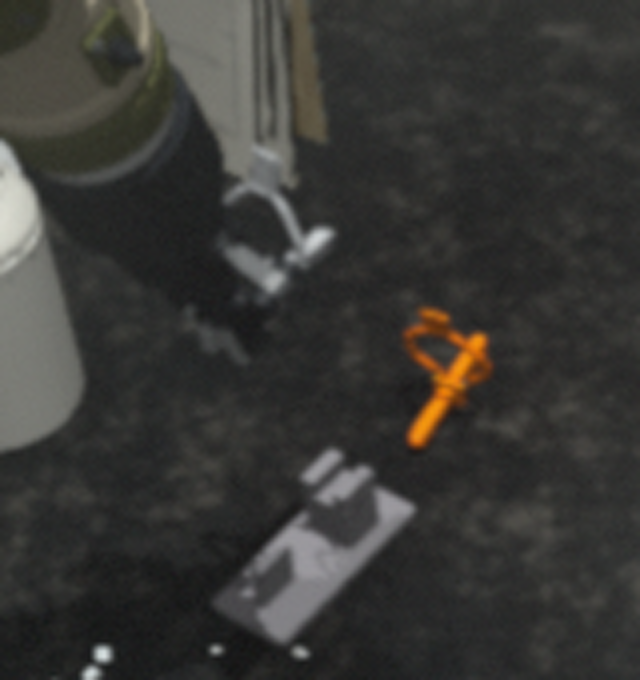

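```bash
python3 - <<'E'
from model import *
PT=np.load('PT.npy'); print(PT.round(4))
f=np.load('w12.npz'); c=(f['K'],f['D'],f['W'])
T=f['W']@np.linalg.inv(np.array(env.get_calibration('wrist')['T_tool_cam']))
print(T.round(4),tool().round(4))
for q in [(-.046,0,-.007),(-.046,0,.007),(-.004,0,.008),(0,0,.008),(.042,0,.004),(.046,0,0),(.0446,0,.0032)]:
    print(q,proj((T@PT@np.r_[q,1])[:3],*c)[0].round(1))
d=f['d']; 
# depth of pin points along centre column
for v in range(300,428,6):
    u=319; z=d[v,u]; o,dd=ray([(u,v)],*c); p=o+dd[0]*z
    print(v,round(float(z),4),(np.linalg.inv(T@PT)@np.r_[p,1])[:3].round(4))
E
```

```text
[[ 3.003e-01  1.200e-03 -9.538e-01 -3.760e-02]
 [-9.538e-01  1.700e-03 -3.003e-01 -2.900e-02]
 [ 1.300e-03  1.000e+00  1.700e-03 -1.000e-04]
 [ 0.000e+00  0.000e+00  0.000e+00  1.000e+00]]
[[ 0.3113 -0.9457  0.093   0.529 ]
 [-0.0184  0.0919  0.9956  0.3781]
 [-0.9501 -0.3117  0.0112  0.1575]
 [ 0.      0.      0.      1.    ]] [[ 0.3029 -0.9485  0.0931  0.5256]
 [-0.0236  0.0902  0.9956  0.3758]
 [-0.9527 -0.3037  0.005   0.1503]
 [ 0.      0.      0.      1.    ]]
(-0.046, 0, -0.007) [316.5 293.2]
(-0.046, 0, 0.007) [316.3 319.5]
(-0.004, 0, 0.008) [316.7 383.6]
(0, 0, 0.008) [316.7 388.5]
(0.042, 0, 0.004) [317.  424.3]
(0.046, 0, 0) [317.1 420.5]
(0.0446, 0, 0.0032) [317.  425.1]
300 0.1392 [-0.0454  0.001  -0.0037]
306 0.1363 [-0.0457  0.001  -0.0002]
312 0.1328 [-0.0464  0.001   0.0036]
318 0.1315 [-0.0455  0.001   0.0059]
324 0.1302 [-0.0447  0.001   0.0081]
330 0.1332 [-0.0404  0.001   0.0074]
336 0.1349 [-0.0372  0.001   0.0078]
342 0.1367 [-0.0338  0.001   0.008 ]
348 0.1405 [-0.0286  0.001   0.0071]
354 0.1418 [-0.0256  0.001   0.0078]
360 0.1449 [-0.0208  0.001   0.0074]
366 0.1478 [-0.0163  0.001   0.0072]
372 0.1506 [-0.0116  0.001   0.0071]
378 0.1534 [-0.007   0.001   0.0071]
384 0.155 [-0.0033  0.001   0.0078]
390 0.1628 [0.0063 0.0011 0.0051]
396 0.1673 [0.0129 0.0011 0.0044]
402 0.1709 [0.0187 0.0011 0.0043]
408 0.1743 [0.0244 0.0011 0.0043]
414 0.1773 [0.0299 0.0011 0.0046]
420 0.1816 [0.0367 0.0011 0.0043]
426 0.1848 [0.0426 0.0011 0.0046]
```

```bash
python3 - <<'E'
from model import *
tiles=[]
for n in ['w3','w5','w6','w8']:
    f=np.load(n+'.npz'); c=(f['K'],f['D'],f['W']); u0=proj(P(0,0,.046),*c)[0].round().astype(int)
    bx=(u0[0]-33,u0[1]-33)
    im=cv2.resize(f['p'][bx[1]:bx[1]+66,bx[0]:bx[0]+66],(396,396),interpolation=cv2.INTER_CUBIC)[:,:,::-1].copy()
    A=np.linspace(0,2*np.pi,60)
    for r,h,col in [(.012,.05,(255,0,0)),(.018,.046,(0,200,0)),(.018,.0,(0,200,200))]:
        q=(proj(np.array([pt(TS,r,a,h) for a in A]),*c)-bx+.42)*6
        cv2.polylines(im,[q.round().astype(np.int32)],False,col,1)
    for k in range(0,396,66): cv2.putText(im,str(k),(k,8),0,.3,(0,0,255)); cv2.putText(im,str(k),(0,k+8),0,.3,(0,0,255))
    print(n,bx); tiles.append(im)
cv2.imwrite('pics/tiles.png',np.vstack([np.hstack(tiles[:2]),np.hstack(tiles[2:])])[:600*2])
t=np.vstack([np.hstack(tiles[:2]),np.hstack(tiles[2:])]); cv2.imwrite('pics/tiles.png',t)
E
```

```text
w3 (np.int64(372), np.int64(114))
w5 (np.int64(391), np.int64(106))
w6 (np.int64(405), np.int64(200))
w8 (np.int64(291), np.int64(287))
```

View pics/tiles.png

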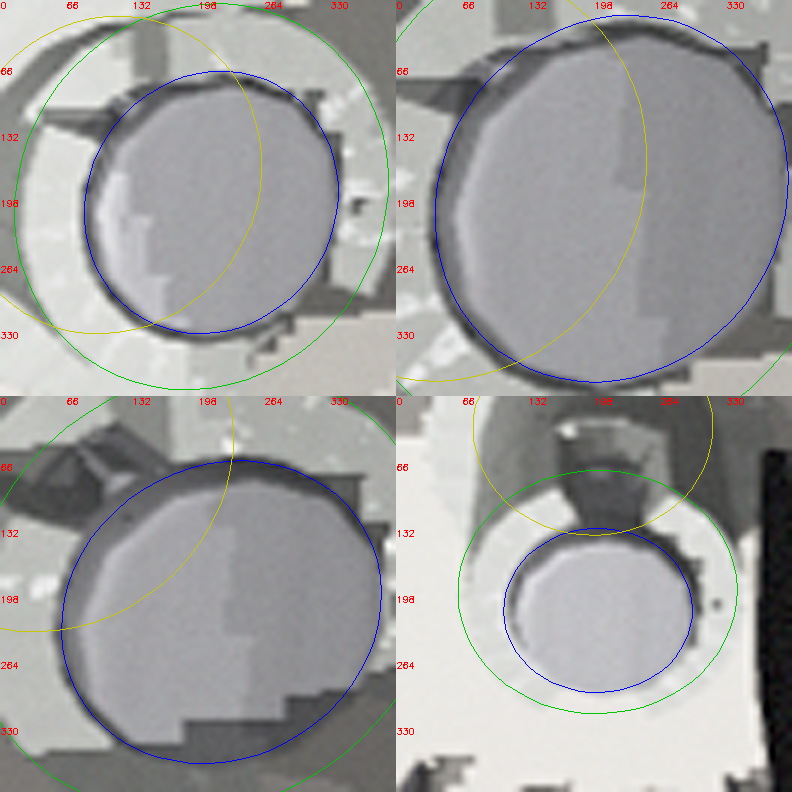

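```bash
python3 - <<'E'
from model import *
for n in ['w2','w3','w4','w5','w6','w7','w8']:
    f=np.load(n+'.npz'); c=(f['K'],f['D'],f['W']); d=f['d']
    def reg(uvs):
        uvs=np.array(uvs); z=d[uvs[:,1],uvs[:,0]]; o,dd=ray(uvs.astype(float),*c); p=o+dd*z[:,None]-P(0,0,0); return np.c_[p@Xw,p@Yw,p@Sw]
    u0=proj(P(0,0,.05),*c)[0].round().astype(int)
    a=reg([(u0[0]+i,u0[1]+j) for i in range(-5,6) for j in range(-5,6)])
    uv=[proj(P(X,Y,0),*c)[0].round().astype(int) for X in np.arange(-.06,.061,.01) for Y in np.arange(-.06,-.03,.005) if np.hypot(X,Y)<.065]
    uv=[u for u in uv if 0<=u[0]<640 and 0<=u[1]<480]
    b=reg(uv); b=b[abs(b[:,2])<.006]
    # plane fit b: h = c0 + c1 X + c2 Y
    A=np.c_[np.ones(len(b)),b[:,:2]]; co=np.linalg.lstsq(A,b[:,2],rcond=None)[0]
    print(n,'end h',np.median(a[:,2]).round(4),'disc h',np.median(b[:,2]).round(4),co.round(4),len(b))
E
```

```text
w2 end h 0.051 disc h 0.0014 [0.0023 0.0013 0.0217] 51
w3 end h 0.0511 disc h 0.0014 [ 0.0003  0.0062 -0.0234] 50
w4 end h 0.0513 disc h 0.0013 [-0.0006  0.0036 -0.042 ] 51
w5 end h 0.0512 disc h 0.0013 [0.0018 0.0025 0.0132] 52
w6 end h 0.0511 disc h 0.0013 [ 0.0001  0.0078 -0.0283] 52
w7 end h 0.0512 disc h 0.0015 [ 0.0015 -0.0011  0.002 ] 50
w8 end h 0.051 disc h 0.0015 [ 0.0006  0.0025 -0.0184] 48
```

```bash
cat >> model.py <<'E'
def PT2():
    D=np.eye(4); D[:3,3]=[0,.0010,.0004]; return np.load('PT.npy')@D
H0=.0372
def ins(Ysh,dh=0.,dX=0.): # tool pose for shoulder at Y
    TP=pinpose(P(dX,Ysh,H0+dh),Yw,Sw); return TP@np.linalg.inv(PT2())
def pinnow():
    TP=tool()@PT2(); v=TP[:3,3]-P(0,0,0)
    return np.r_[v@Xw,v@Yw,v@Sw].round(4), 'axis·(X,Y,S)',np.array([TP[:3,0]@Xw,TP[:3,0]@Yw,TP[:3,0]@Sw]).round(4),'z·X',round(float(TP[:3,2]@Xw),4)
E
python3 - <<'E'
from model import *
for a in [(-.12,.03),(-.075,0)]:
    T=ins(*a); print(T[:3,3].round(4)); rel(T[:3,:3],T[:3,3])
E
```

```text
[0.4664 0.1099 0.135 ]
row [-0.2345, 0.4414, -0.0193, 0.0029, 0.0369, -0.2704]
[0.5114 0.0958 0.1085]
row [-0.2345, 0.4414, -0.0193, 0.0421, 0.001, -0.2803]
```

Emit:
step_arm(moves=[[[0,0,0,-0.02,0.037,-0.05,0],[-0.1,0.2,-0.01,-0.02,0.037,-0.1,0],[-0.234,0.441,-0.019,-0.02,0.037,-0.2,0],[-0.234,0.441,-0.019,-0.01,0.037,-0.27,0],[-0.234,0.441,-0.019,0.003,0.037,-0.27,0],[-0.234,0.441,-0.019,0.003,0.037,-0.27,0],[-0.234,0.441,-0.019,0.003,0.037,-0.27,0],[-0.234,0.441,-0.019,0.003,0.037,-0.27,0]]], force=60)

```text
clock: 13.2
tcp_pos: [0.4649, 0.1093, 0.1335]
orientation: [-0.416, 0.69, -0.508, -0.305]
wrist_force: [-0.0, 0.3, -0.8]
finger_gap: 0.007
```

```bash
python3 - <<'E'
from model import *
print(pinnow(),env.get_state()['clock'],env.get_state()['finger_gap'])
snap('wrist','w13.png')
for a in [(-.075,0)]:
    T=ins(*a); print(T[:3,3].round(4)); rel(T[:3,:3],T[:3,3])
snap('scene','s13.png',(270,130,430,290),4.5)
E
```

```text
(array([-0.0002, -0.1214,  0.0655]), 'axis·(X,Y,S)', array([ 2.0e-04,  1.0e+00, -3.4e-03]), 'z·X', 0.0) 13.2 0.007039362754139927
[0.5114 0.0958 0.1085]
row [-0.0002, 0.0006, -0.0017, 0.0417, -0.0347, -0.0006]
```

View pics/w13.png

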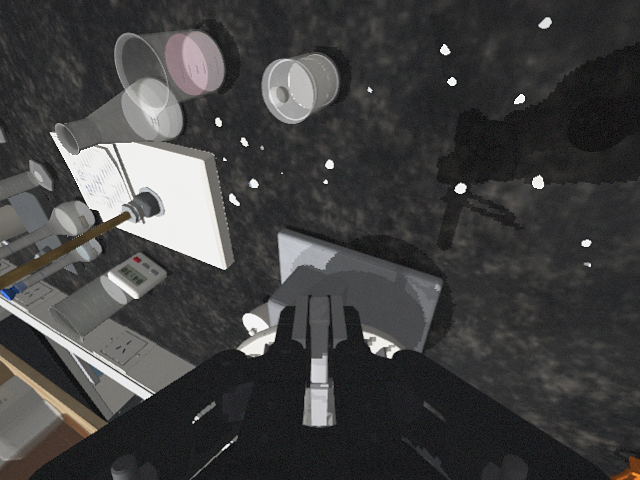

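View pics/s13.png

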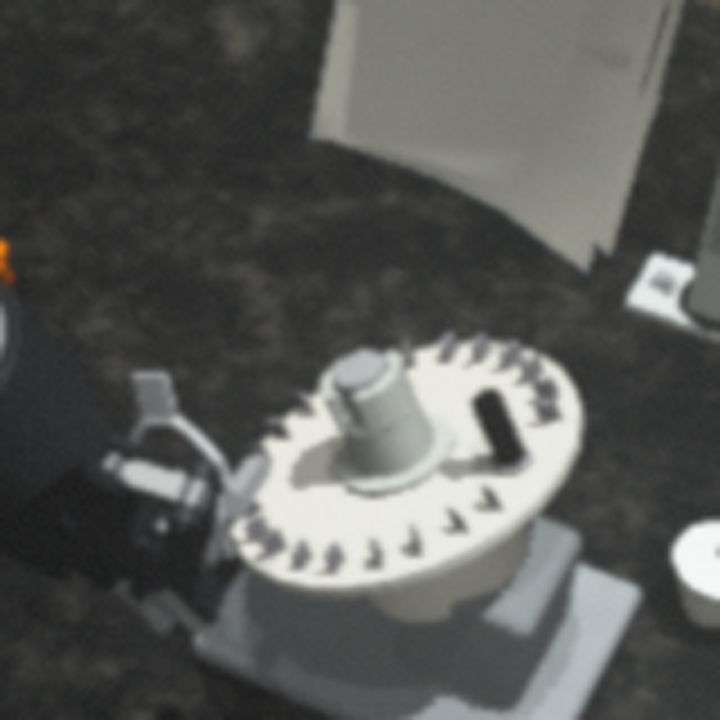

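Emit:
step_arm(moves=[[[0,0.0006,-0.0017,0.025,-0.01,-0.0006,0],[0,0.0006,-0.0017,0.0415,-0.025,-0.0006,0],[0,0.0006,-0.0017,0.0417,-0.0347,-0.0006,0],[0,0.0006,-0.0017,0.0417,-0.0347,-0.0006,0],[0,0.0006,-0.0017,0.0417,-0.0347,-0.0006,0],[0,0.0006,-0.0017,0.0417,-0.0347,-0.0006,0]]], force=60)

```text
clock: 13.9
tcp_pos: [0.5116, 0.097, 0.1094]
orientation: [-0.416, 0.691, -0.506, -0.305]
wrist_force: [0.3, 0.5, -0.9]
finger_gap: 0.007
```

```bash
python3 - <<'E'
from model import *
print(pinnow(),env.get_state()['clock'],env.get_state()['finger_gap'])
for a in [(-.075,0),(-.055,0),(-.018,0)]:
    T=ins(*a); rel(T[:3,:3],T[:3,3])
TP=tool()@PT2()
for n,bx,z in [('scene',(310,160,420,270),6.5),('top',(300,150,410,260),6.5)]:
    p,d=env.read_camera(n); c=cam(n)
    im=cv2.resize(p[bx[1]:bx[3],bx[0]:bx[2]],None,fx=z,fy=z,interpolation=cv2.INTER_CUBIC)[:,:,::-1].copy()
    def L(pts,col):
        q=(proj(np.array(pts),*c)-bx[:2]+.42)*z; cv2.polylines(im,[q.round().astype(np.int32)],False,col,1)
    L([(TP@np.r_[x,0,0,1])[:3] for x in (-.046,.046)],(0,0,255))
    L([P(0,-.06,H0),P(0,-.012,H0)],(0,255,0))
    L([pt(TS,.012,a,.0512) for a in np.linspace(0,6.3,40)],(255,0,0))
    cv2.imwrite(f'pics/{n}14.png',im)
E
```

```text
(array([-0.0007, -0.0748,  0.0386]), 'axis·(X,Y,S)', array([-8.0e-04,  1.0e+00,  1.7e-03]), 'z·X', 0.0005) 13.9 0.00701395147764591
row [0.0007, 0.0007, 0.0017, 0.0012, 0.0006, -0.0007]
row [0.0007, 0.0007, 0.0017, 0.0073, -0.0184, -0.0007]
row [0.0007, 0.0007, 0.0017, 0.0184, -0.0537, -0.0006]
```

View pics/scene14.png

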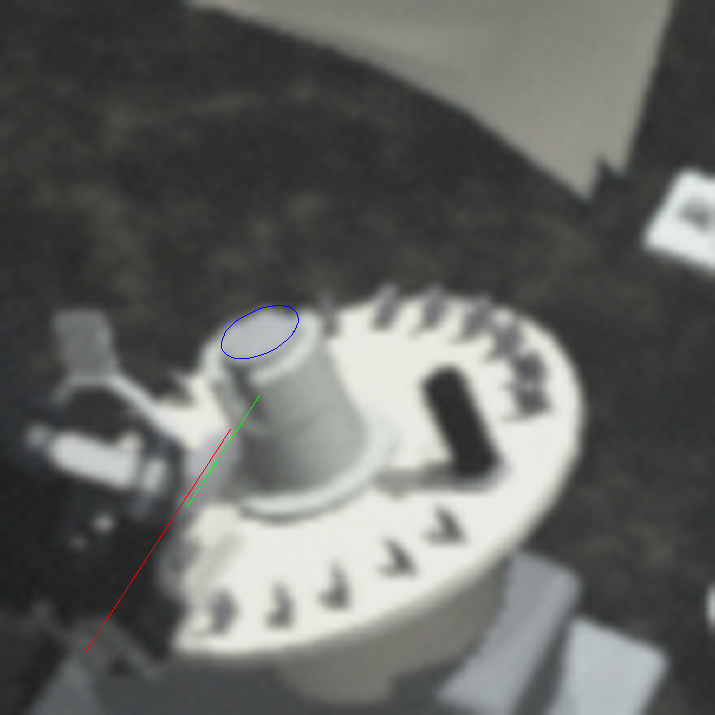

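View pics/top14.png

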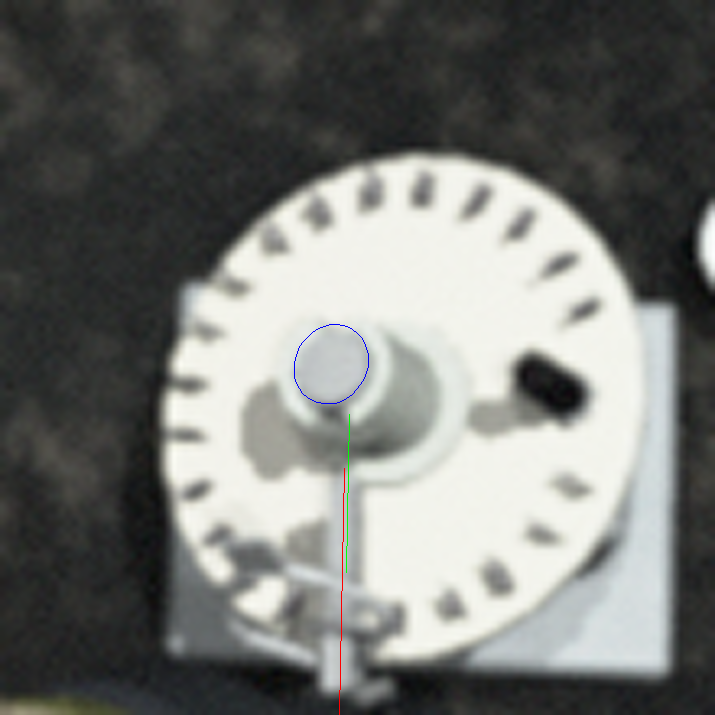

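Emit:
step_arm(moves=[[[0.0007,0.0007,0.0017,0.0012,0.0006,-0.0007,0],[0.0007,0.0007,0.0017,0.0035,-0.006,-0.0007,0],[0.0007,0.0007,0.0017,0.0054,-0.0125,-0.0007,0],[0.0007,0.0007,0.0017,0.0064,-0.0155,-0.0007,0],[0.0007,0.0007,0.0017,0.0064,-0.0155,-0.0007,0],[0.0007,0.0007,0.0017,0.0064,-0.0155,-0.0007,0]]], force=60)

```text
clock: 14.6
tcp_pos: [0.5284, 0.0956, 0.1082]
orientation: [-0.416, 0.691, -0.507, -0.305]
wrist_force: [-0.1, 0.4, -1.6]
finger_gap: 0.0069
```

```bash
python3 - <<'E'
from model import *
print(pinnow(),env.get_state()['wrist_force'].round(1))
for a in [(-.053,0),(-.045,0),(-.018,0)]:
    T=ins(*a); rel(T[:3,:3],T[:3,3])
snap('scene','s15.png',(310,160,420,270),6.5)
E
```

```text
(array([ 0.0001, -0.058 ,  0.0368]), 'axis·(X,Y,S)', array([ 2.e-04,  1.e+00, -2.e-04]), 'z·X', 0.0001) [-0.1  0.4 -1.6]
row [-0.0003, 0.0, -0.0002, 0.0012, -0.0048, 0.0001]
row [-0.0003, 0.0, -0.0002, 0.0036, -0.0125, 0.0001]
row [-0.0003, 0.0, -0.0002, 0.0117, -0.0382, 0.0001]
```

View pics/s15.png

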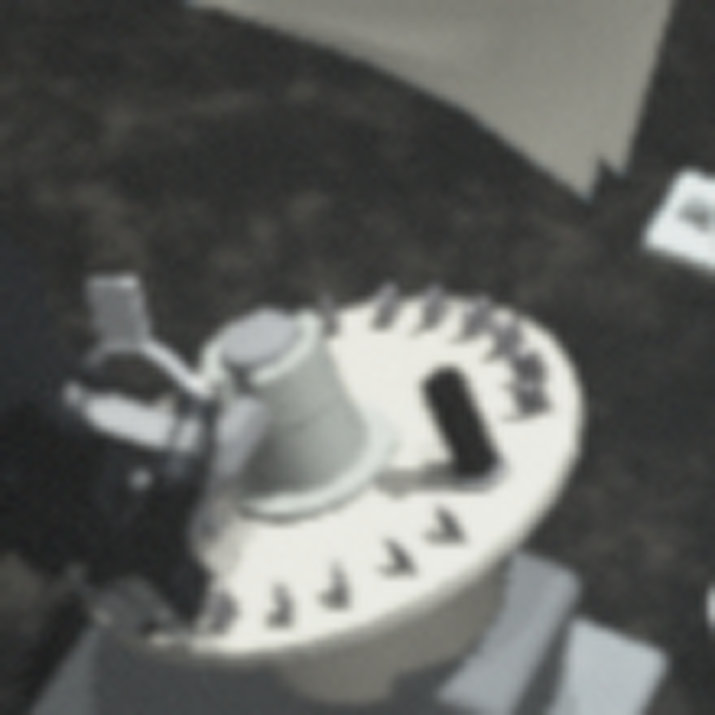

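Emit:
step_arm(moves=[[[0,0,0,0.0012,-0.0048,0,0],[0,0,0,0.0024,-0.0085,0,0],[0,0,0,0.0036,-0.0125,0,0],[0,0,0,0.0036,-0.0125,0,0],[0,0,0,0.0036,-0.0125,0,0]]], force=60)

```text
clock: 15.15
tcp_pos: [0.5422, 0.0962, 0.1086]
orientation: [-0.417, 0.691, -0.507, -0.305]
wrist_force: [2.0, 4.2, -5.7]
finger_gap: 0.0068
```

```bash
python3 - <<'E'
from model import *
print(pinnow(),env.get_state()['wrist_force'].round(1))
for a in [(-.035,0),(-.018,0)]:
    T=ins(*a); rel(T[:3,:3],T[:3,3])
snap('wrist','w16.png',(220,220,420,440),3)
E
```

```text
(array([-0.0002, -0.0442,  0.0374]), 'axis·(X,Y,S)', array([5.e-04, 1.e+00, 9.e-04]), 'z·X', 0.001) [ 2.   4.2 -5.7]
row [-0.0008, 0.0008, 0.0009, 0.003, -0.0087, -0.0003]
row [-0.0008, 0.0008, 0.0009, 0.0081, -0.0249, -0.0002]
```

View pics/w16.png

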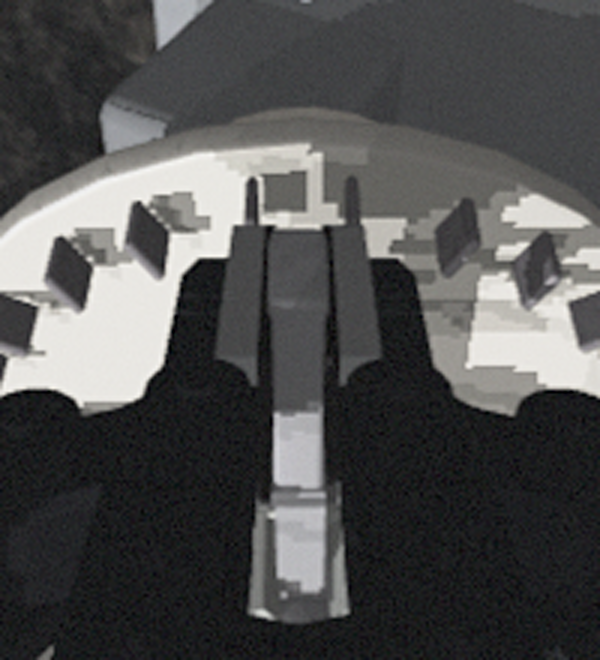

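Emit:
step_arm(moves=[[[0,0,0,0.0015,-0.002,0.0008,0],[0,0,0,0.0025,-0.006,0.0008,0],[0,0,0,0.0037,-0.01,0.0008,0],[0,0,0,0.005,-0.014,0.0008,0],[0,0,0,0.005,-0.014,0.0008,0]]], force=60)

```text
clock: 15.7
tcp_pos: [0.5578, 0.0965, 0.1079]
orientation: [-0.417, 0.691, -0.507, -0.304]
wrist_force: [1.1, 1.9, -3.9]
finger_gap: 0.007
```

```bash
python3 - <<'E'
from model import *
F=env.get_state()['wrist_force']
print(pinnow(),F.round(1),'F XYS',[round(float(F@v),1) for v in (Xw,Yw,Sw)])
for a in [(-.018,0)]:
    T=ins(*a); rel(T[:3,:3],T[:3,3])
snap('wrist','w17.png',(220,220,420,440),2)
E
```

```text
(array([-0.0009, -0.0286,  0.037 ]), 'axis·(X,Y,S)', array([0.0013, 1.    , 0.0014]), 'z·X', 0.0012) [ 1.1  1.9 -3.9] F XYS [-3.5, 1.1, -2.5]
row [-0.0016, 0.0007, 0.0014, 0.003, -0.0101, -0.0009]
```

Emit:
step_arm(moves=[[[0,0,0,0.001,-0.004,0.0003,0],[0,0,0,0.0025,-0.008,0.0003,0],[0,0,0,0.0033,-0.0105,0.0003,0],[0,0,0,0.0036,-0.0115,0.0003,0],[0,0,0,0.0036,-0.0115,0.0003,0]]], force=60)

```text
clock: 16.25
tcp_pos: [0.5694, 0.0967, 0.1078]
orientation: [-0.417, 0.691, -0.507, -0.304]
wrist_force: [-4.0, 2.3, 0.0]
finger_gap: 0.0073
```

```bash
python3 - <<'E'
from model import *
F=env.get_state()['wrist_force']
print(pinnow(),F.round(1),'F XYS',[round(float(F@v),1) for v in (Xw,Yw,Sw)])
K,D,W=cam('wrist'); p,d=snap('wrist','w18.png',(220,220,420,440),3); np.savez('w18.npz',p=p,d=d,K=K,D=D,W=W)
snap('scene','s18.png',(310,160,420,270),6.5)
snap('top','t18.png',(300,150,410,260),6.5)
E
```

```text
(array([-0.0011, -0.017 ,  0.037 ]), 'axis·(X,Y,S)', array([9.e-04, 1.e+00, 9.e-04]), 'z·X', 0.0007) [-4.   2.3  0. ] F XYS [-2.0, -4.0, 1.1]
```

View pics/w18.png

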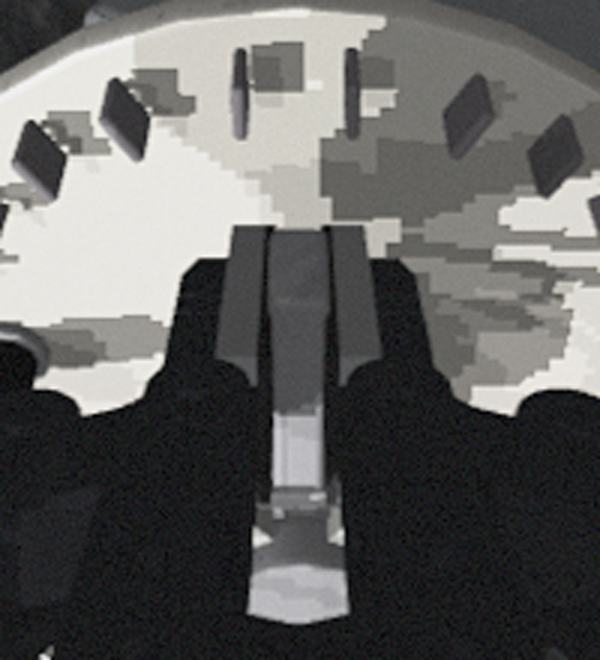

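View pics/s18.png

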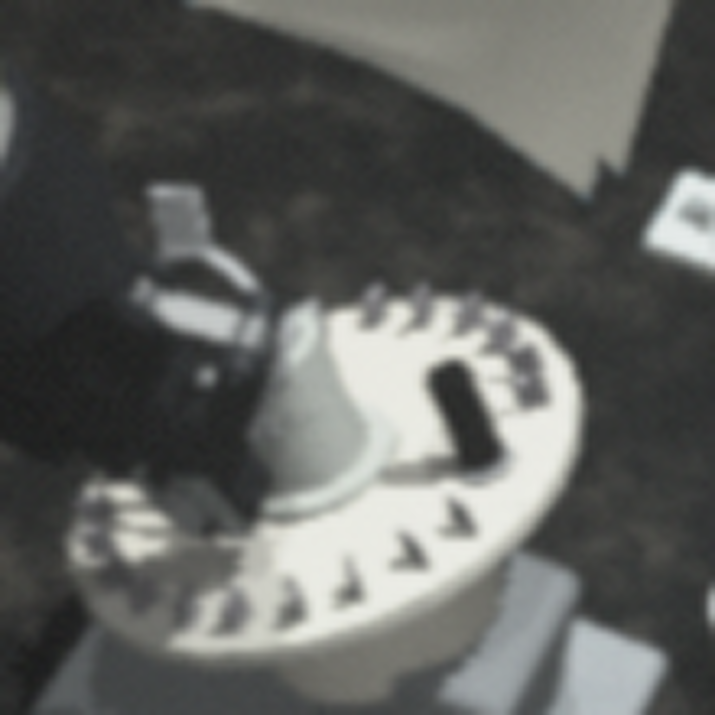

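View pics/t18.png

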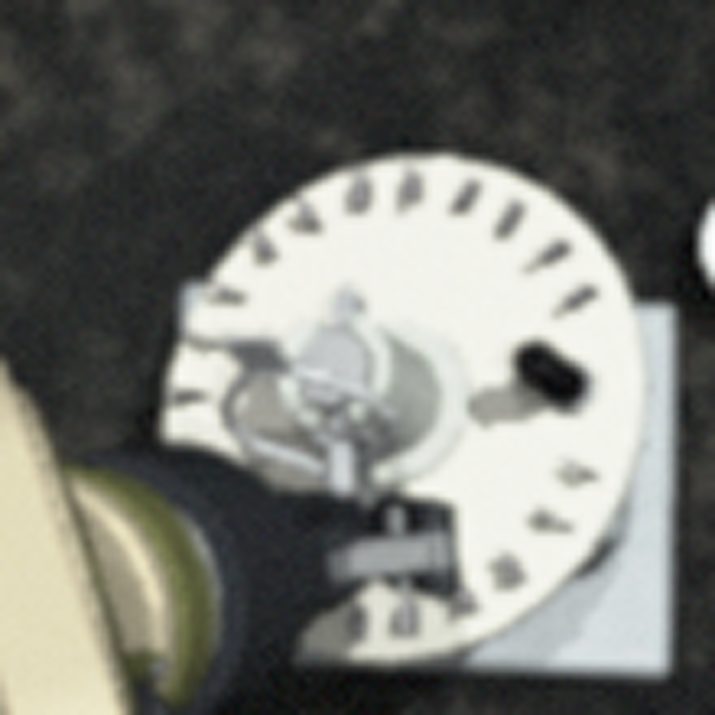

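Emit:
step_arm(moves=[[[0,0,0,0.0003,-0.001,0,0],[0,0,0,0.0006,-0.002,0,0],[0,0,0,0.0006,-0.002,0,0]]], force=60)

```text
clock: 16.7
tcp_pos: [0.5697, 0.0965, 0.1075]
orientation: [-0.416, 0.69, -0.507, -0.305]
wrist_force: [-10.6, 3.6, 3.4]
finger_gap: 0.0067
```

```bash
python3 - <<'E'
from model import *
F=env.get_state()['wrist_force']
print(pinnow(),F.round(1),'F XYS',[round(float(F@v),1) for v in (Xw,Yw,Sw)])
T=tool(); print((T[:3,:3].T@Yw).round(3),(T[:3,:3].T@Sw).round(3))
E
```

```text
(array([-0.0011, -0.0166,  0.0366]), 'axis·(X,Y,S)', array([-0.001 ,  1.    , -0.0013]), 'z·X', -0.0001) [-10.6   3.6   3.4] F XYS [-1.6, -10.6, 4.7]
[ 0.299 -0.954  0.   ] [-0.954 -0.299  0.002]
```

Emit:
step_arm(moves=[[[0,0,0,0,0,0,0.25],[0,0,0,0,0,0,0.25],[0,0,0,0,0,0,0.25],[0,0,0,-0.015,0,0,0.25],[0,0,0,-0.04,0,0,0.25],[0,0,0,-0.08,0.01,0,0.25],[0,0,0,-0.12,0.02,0,0.1],[0,0,0,-0.13,0.03,0,0],[0,0,0,-0.13,0.03,0,0]]])

```text
clock: 17.6
tcp_pos: [0.5023, 0.1514, 0.2107]
orientation: [-0.417, 0.691, -0.506, -0.305]
wrist_force: [-0.1, 0.0, -0.5]
finger_gap: 0.0001
```

```bash
python3 - <<'E'
from model import *
F=env.get_state()['wrist_force']; print(F.round(1),cyl(),env.get_state()['clock'])
K,D,W=cam('wrist'); p,d=snap('wrist','w19.png'); np.savez('w19.npz',p=p,d=d,K=K,D=D,W=W)
snap('scene','s19.png',(310,160,420,270),6.5)
snap('top','t19.png',(300,150,410,260),6.5)
T=tool()
for n in ['w12','w19','w6']:
    f=np.load(n+'.npz'); c=(f['K'],f['D'],f['W']); Tt=f['W']@np.linalg.inv(np.array(env.get_calibration('wrist')['T_tool_cam']))
    for y in (.0,.011): print(n,y,[(x,proj(Tt[:3,3]+Tt[:3,:3]@[x,y,0.007],*c)[0].round(1).tolist()) for x in (-.035,-.03,-.025)])
E
```

```text
[-0.1  0.  -0.5] [-0.0003 -0.1004  0.1085] 17.6
w12 0.0 [(-0.035, [333.2, 315.9]), (-0.03, [332.8, 310.3]), (-0.025, [332.4, 305.0])]
w12 0.011 [(-0.035, [333.6, 294.3]), (-0.03, [333.2, 289.2]), (-0.025, [332.7, 284.4])]
w19 0.0 [(-0.035, [333.2, 315.9]), (-0.03, [332.8, 310.3]), (-0.025, [332.4, 305.0])]
w19 0.011 [(-0.035, [333.6, 294.3]), (-0.03, [333.2, 289.2]), (-0.025, [332.7, 284.4])]
w6 0.0 [(-0.035, [333.2, 315.9]), (-0.03, [332.8, 310.3]), (-0.025, [332.4, 305.0])]
w6 0.011 [(-0.035, [333.6, 294.3]), (-0.03, [333.2, 289.2]), (-0.025, [332.7, 284.4])]
```

View pics/w19.png

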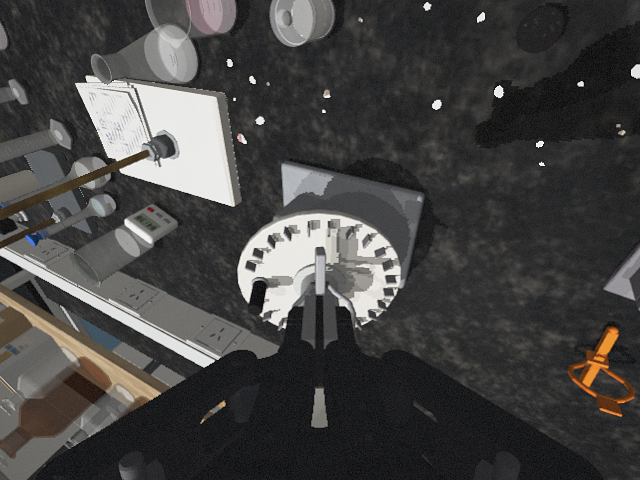

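View pics/s19.png

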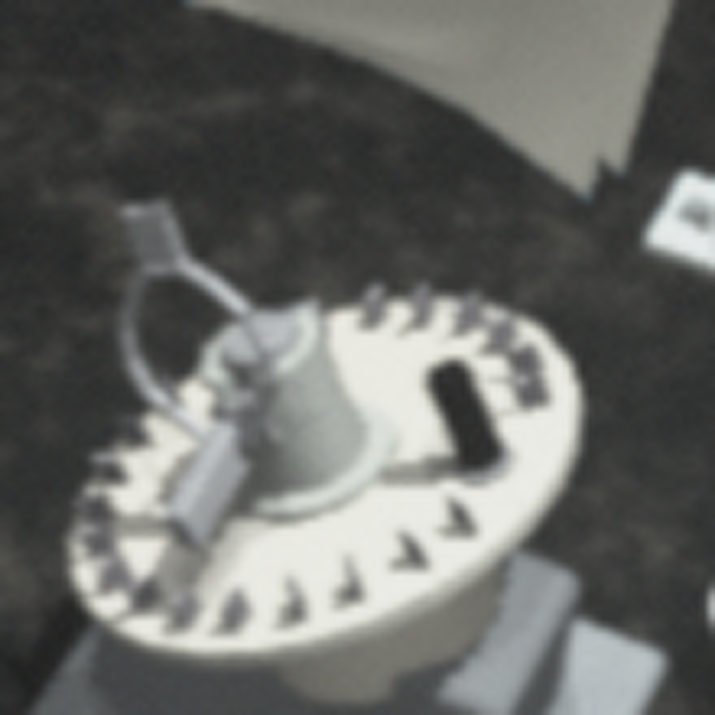

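View pics/t19.png

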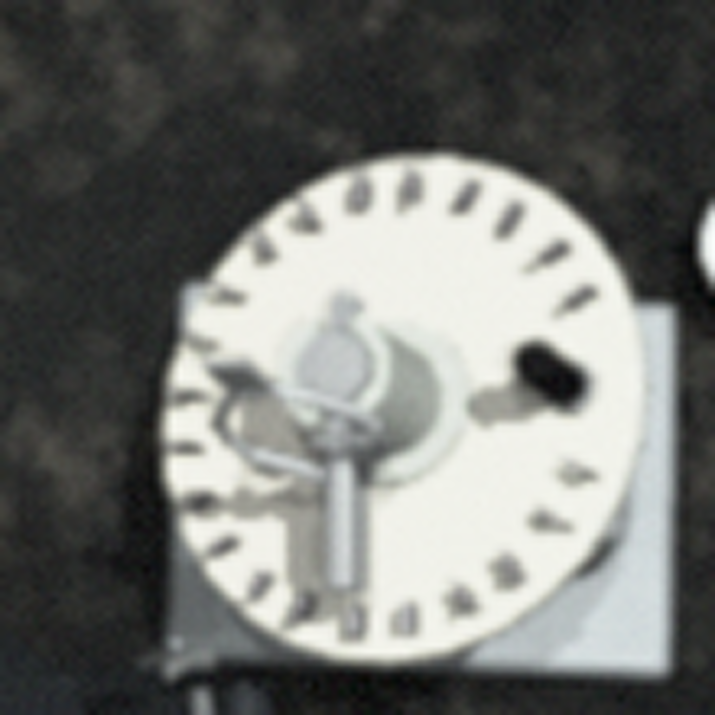

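```bash
cat >> model.py <<'E'
YS,HS=-.0168,.0370
def RP(Y,h,X=0.): return P(X-.0005,YS-.011+Y,HS+h) # relative to ring pivot
E
python3 - <<'E'
from model import *
import cv2
def ov(img,c,bx,z,out,ph=np.radians(72)):
    im=cv2.resize(img[bx[1]:bx[3],bx[0]:bx[2]],None,fx=z,fy=z,interpolation=cv2.INTER_CUBIC)[:,:,::-1].copy()
    def L(pts,col):
        q=(proj(np.array(pts),*c)-bx[:2]+.42)*z; cv2.polylines(im,[q.round().astype(np.int32)],False,col,1)
    L([RP(-.035,0),RP(.057,0)],(0,0,255))
    r=lambda a,X:RP(a*np.cos(ph),a*np.sin(ph),X)
    L([r(.057,-.008),r(.057,.008),r(.075,.008),r(.075,-.008),r(.057,-.008)],(0,255,0))
    L([r(0,0),r(.068,0)],(255,0,255))
    cv2.imwrite('pics/'+out,im)
p,d=env.read_camera('scene'); ov(p,cam('scene'),(310,160,420,270),6.5,'s20.png')
p,d=env.read_camera('top'); ov(p,cam('top'),(300,150,410,260),6.5,'t20.png')
E
```

```text
(no output)
```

View pics/s20.png

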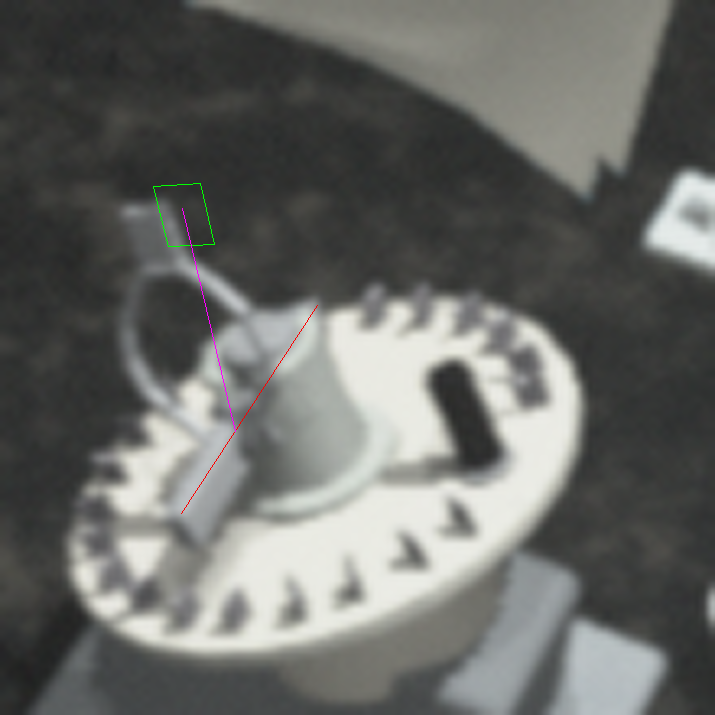

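View pics/t20.png

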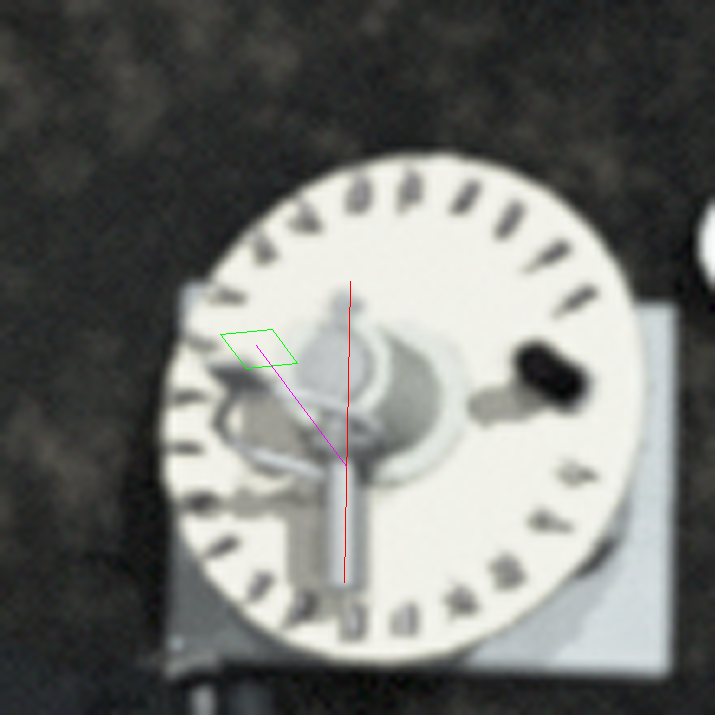

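```bash
python3 - <<'E'
from model import *
p,e=tri([(333.4-.4,195.7-.4),(336.9-.4,207.7-.4)],[cam('scene'),cam('top')]); v=p-P(0,0,0)
print(p,np.array([v@Xw,v@Yw,v@Sw]).round(4),e, 'model tab',)
q=RP(.021,.0647); w=q-P(0,0,0); print(np.array([w@Xw,w@Yw,w@Sw]).round(4))
# check cams with shaft end
for n,im in [('scene',None),('top',None)]: print(n,proj(P(0,0,.0512),*cam(n)))
E
```

```text
[0.58775958 0.15289126 0.20015388] [-0.0065 -0.0149  0.0999] [np.float64(0.0005666717432638296), np.float64(0.0005666717432637711)] model tab
[-0.0005 -0.0068  0.1017]
scene [[349.46764219 210.55990107]]
top [[350.43491267 205.53773601]]
```

```bash
cat >> model.py <<'E'
TIP=.033
def tipose(X,Y,h,p):
    Rm=Rt(p); return Rm,P(X,Y,h)+TIP*Rm[:,0]
E
python3 - <<'E'
from model import *
for w in [(-.005,-.06,.11,.3),(-.005,-.0455,.098,.3)]: rel(*tipose(*w))
E
```

```text
row [-0.0007, 0.0004, 0.0017, 0.0403, -0.0401, 0.005]
row [-0.0007, 0.0004, 0.0017, 0.0561, -0.0504, 0.005]
```

Emit:
step_arm(moves=[[[0,0,0.0017,0.02,-0.02,0.005,0],[0,0,0.0017,0.0403,-0.0401,0.005,0],[0,0,0.0017,0.056,-0.0504,0.005,0],[0,0,0.0017,0.056,-0.0504,0.005,0],[0,0,0.0017,0.056,-0.0504,0.005,0]]])

```text
clock: 18.35
tcp_pos: [0.5664, 0.1349, 0.1702]
orientation: [-0.414, 0.689, -0.51, -0.306]
wrist_force: [-0.1, 0.2, 0.0]
finger_gap: 0.0002
```

```bash
python3 - <<'E'
from model import *
print(cyl(),env.get_state()['wrist_force'].round(1))
snap('scene','s21.png',(310,140,420,250),6.5); snap('top','t21.png',(300,150,410,260),6.5)
for w in [(-.0055,-.0185,.095,.3),(-.005,-.0061,.0922,.3),(-.004,.0036,.0857,.3),(-.003,.0128,.0786,.3),(-.002,.0297,.0743,.2),(-.0015,.0402,.0574,.1),(-.001,.0447,.0472,.05)]: rel(*tipose(*w))
E
```

```text
[-0.0047 -0.0363  0.065 ] [-0.1  0.2  0. ]
row [-0.0005, 0.0003, -0.0007, 0.0109, -0.0254, 0.0006]
row [-0.0005, 0.0003, -0.0007, 0.0173, -0.0364, 0.0001]
row [-0.0005, 0.0003, -0.0007, 0.0263, -0.0438, -0.0009]
row [-0.0005, 0.0003, -0.0007, 0.0358, -0.0505, -0.0019]
row [-0.0005, 0.0003, 0.0993, 0.0448, -0.0621, -0.0029]
row [-0.0005, 0.0003, 0.1993, 0.0635, -0.0638, -0.0034]
row [-0.0004, 0.0003, 0.2493, 0.0742, -0.0635, -0.0039]
```

View pics/s21.png

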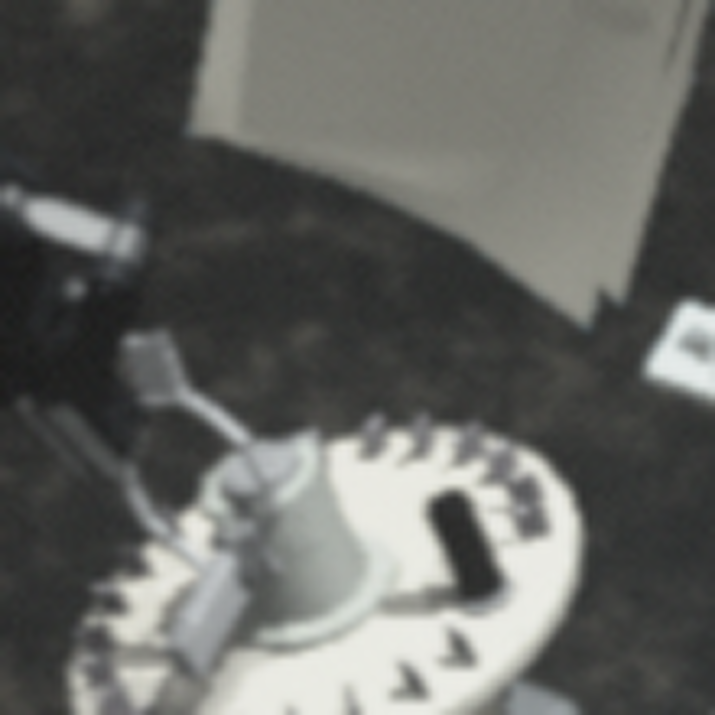

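View pics/t21.png

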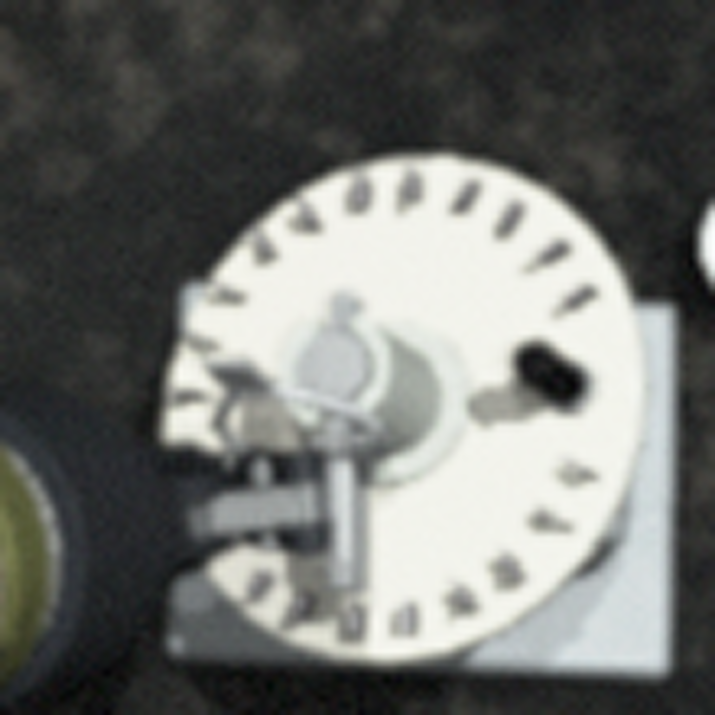

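```bash
python3 - <<'E'
from model import *
T=tool()
for n,bx in [('scene',(310,160,380,230)),('top',(300,190,380,250))]:
    p,d=env.read_camera(n); c=cam(n); z=9
    im=cv2.resize(p[bx[1]:bx[3],bx[0]:bx[2]],None,fx=z,fy=z,interpolation=cv2.INTER_CUBIC)[:,:,::-1].copy()
    im=np.clip(im.astype(float)*2.0,0,255).astype(np.uint8)
    for x,col in [(-.020,(0,255,255)),(-.03,(0,255,0)),(-.04,(255,0,0))]:
        for y in (-.011,.011):
            q=proj(T[:3,3]+T[:3,:3]@[x,y,0],*c)[0]; cv2.circle(im,tuple(((q-bx[:2]+.44)*z).round().astype(int)),3,col,-1)
    cv2.imwrite(f'pics/{n}22.png',im)
E
```

```text
(no output)
```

View pics/scene22.png

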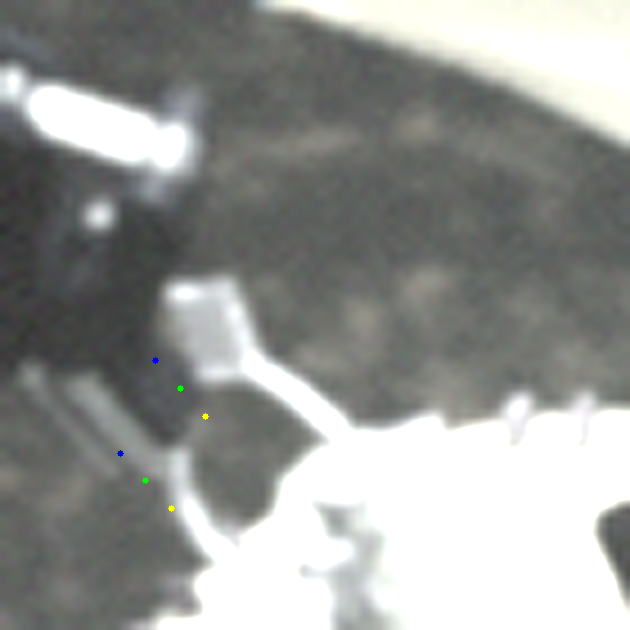

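View pics/top22.png

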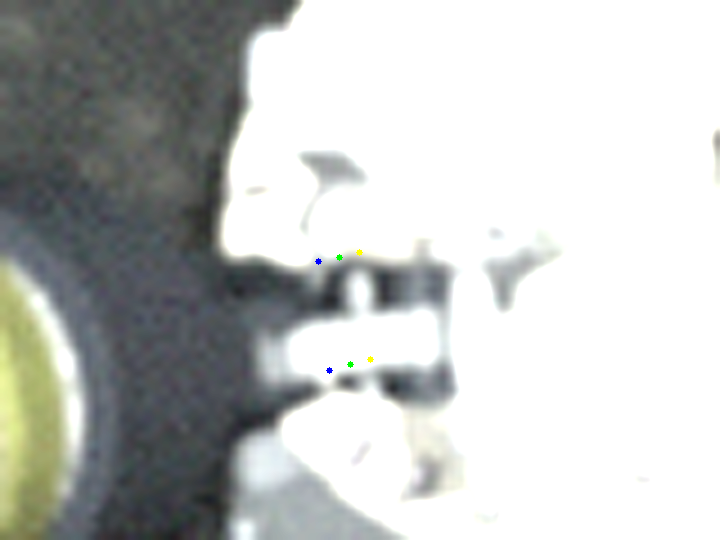

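Emit:
step_arm(moves=[[[0,0,0,0.0055,-0.015,0.0006,0],[0,0,0,0.006,-0.0254,0.0006,0],[0,0,0,0.0123,-0.0364,0,0],[0,0,0,0.0213,-0.0438,-0.001,0],[0,0,0,0.0308,-0.0505,-0.002,0],[0,0,0.05,0.0355,-0.0563,-0.0025,0],[0,0,0.1,0.0398,-0.0621,-0.003,0],[0,0,0.1,0.0398,-0.0621,-0.003,0]]])

```text
clock: 19.35
tcp_pos: [0.6394, 0.1233, 0.1546]
orientation: [-0.399, 0.663, -0.543, -0.326]
wrist_force: [0.1, -0.3, 0.8]
finger_gap: -0.0
```

```bash
python3 - <<'E'
import model; from model import *
model.TIP=.028
F=env.get_state()['wrist_force']; print(cyl(),[round(float(F@v),1) for v in (Xw,Yw,Sw)])
snap('scene','s23.png',(310,140,420,250),6.5); snap('top','t23.png',(300,150,410,260),6.5)
for w in [(-.002,.0297,.0743,.2),(-.0015,.0402,.0574,.1),(-.001,.0447,.0472,.05),(-.001,.0447,.0385,.0),(-.001,.0447,.033,.0)]: rel(*tipose(*w))
E
```

```text
[-0.0018  0.0367  0.0458] [0.7, 0.1, 0.6]
row [-0.0004, 0.0004, 0.0, -0.0005, -0.0001, -0.0]
row [-0.0003, 0.0004, 0.1, 0.018, -0.0043, -0.0005]
row [-0.0003, 0.0004, 0.15, 0.0287, -0.0053, -0.001]
row [-0.0003, 0.0004, 0.2, 0.037, -0.0021, -0.0011]
row [-0.0003, 0.0004, 0.2, 0.0424, -0.0011, -0.0011]
```

View pics/s23.png

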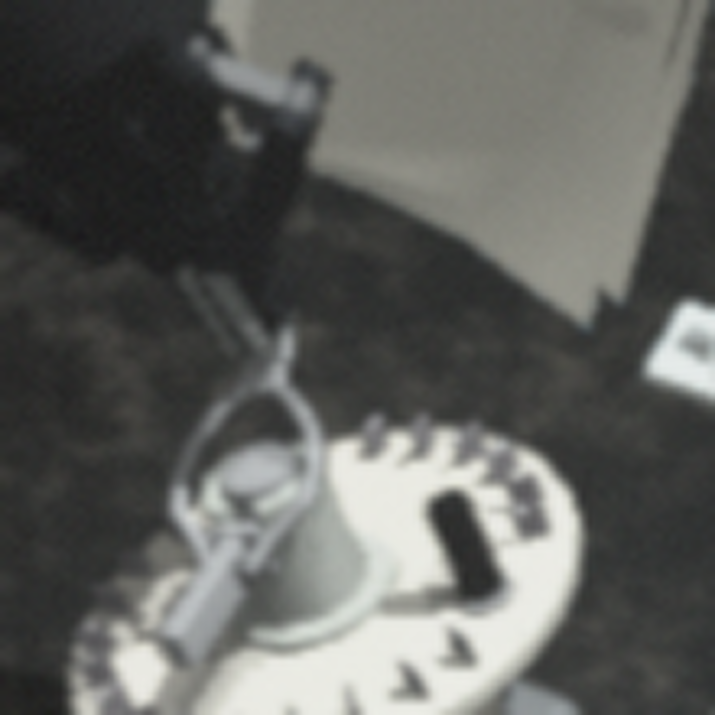

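View pics/t23.png

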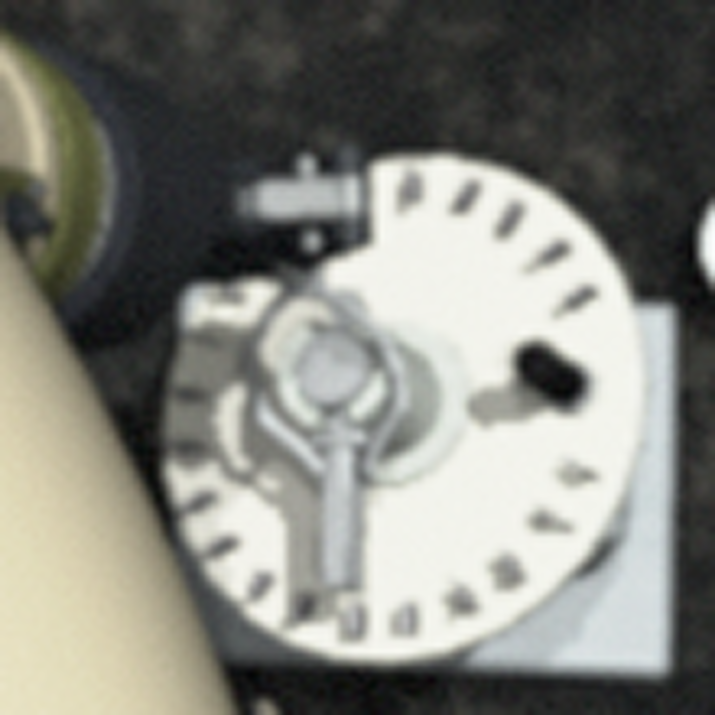

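Emit:
step_arm(moves=[[[0,0,0.05,0.009,-0.003,0,0],[0,0,0.1,0.018,-0.0045,-0.0005,0],[0,0,0.13,0.024,-0.005,-0.001,0],[0,0,0.15,0.0287,-0.0053,-0.001,0],[0,0,0.15,0.0287,-0.0053,-0.001,0]]])

```text
clock: 19.95
tcp_pos: [0.6486, 0.1098, 0.1306]
orientation: [-0.373, 0.621, -0.591, -0.355]
wrist_force: [0.7, 1.0, 0.7]
finger_gap: 0.0
```

```bash
python3 - <<'E'
import model; from model import *
model.TIP=.028
F=env.get_state()['wrist_force']; print(cyl(),[round(float(F@v),1) for v in (Xw,Yw,Sw)])
snap('scene','s24.png',(310,140,420,250),6.5); snap('top','t24.png',(300,150,410,260),6.5)
for w in [(-.001,.0447,.0385,.0),(-.001,.0447,.033,.0),(-.001,.0447,.027,.0)]: rel(*tipose(*w))
E
```

```text
[-0.0011  0.0459  0.0183] [-0.6, 0.7, 1.1]
row [0.0001, 0.0005, 0.0506, 0.0088, 0.0015, -0.0001]
row [0.0001, 0.0005, 0.0506, 0.0143, 0.0018, -0.0001]
row [0.0001, 0.0005, 0.0506, 0.0203, 0.0021, -0.0002]
```

View pics/s24.png

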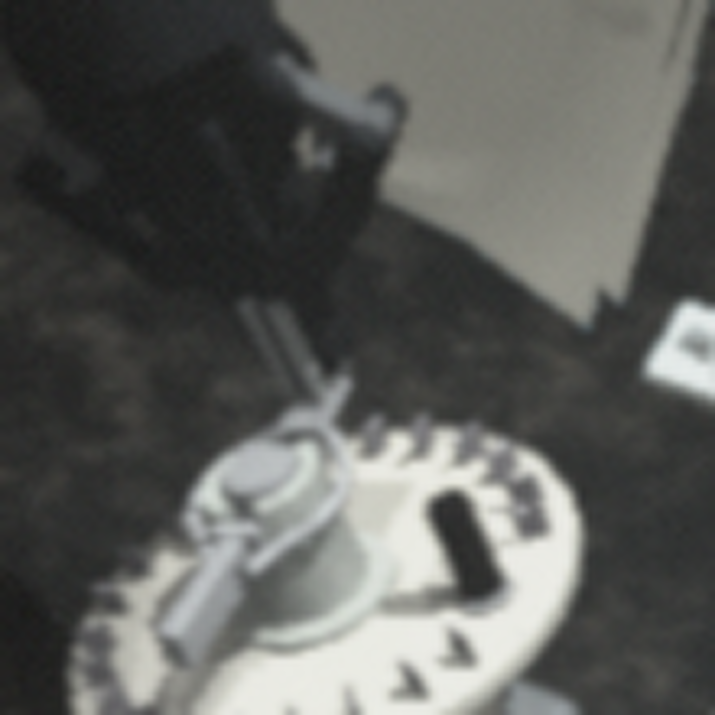

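View pics/t24.png

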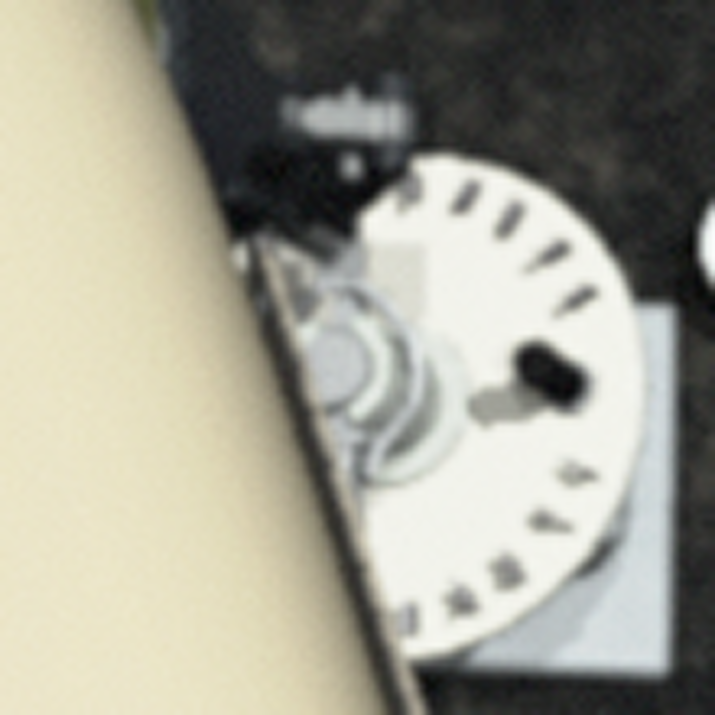

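Emit:
step_arm(moves=[[[0,0,0.03,0.004,0.001,0,0],[0,0,0.05,0.0088,0.0015,0,0],[0,0,0.05,0.012,0.0017,0,0],[0,0,0.05,0.0143,0.0018,0,0]]])

```text
clock: 20.45
tcp_pos: [0.6492, 0.1044, 0.1204]
orientation: [-0.366, 0.607, -0.604, -0.363]
wrist_force: [2.9, 4.3, 8.3]
finger_gap: 0.0001
```

```bash
python3 - <<'E'
import model; from model import *
model.TIP=.028
F=env.get_state()['wrist_force']; print(cyl(),[round(float(F@v),1) for v in (Xw,Yw,Sw)])
snap('scene','s25.png',(310,140,420,250),6.5)
F=env.get_state()['wrist_force']; print(cyl(),[round(float(F@v),1) for v in (Xw,Yw,Sw)])
for w in [(-.001,.0447,.033,.0),(-.001,.0447,.027,.0)]: rel(*tipose(*w))
E
```

```text
[-0.0011  0.0465  0.0067] [0.1, 2.9, 9.3]
[-0.0011  0.0467  0.0065] [0.8, 3.9, 5.2]
row [-0.0017, 0.0013, 0.006, 0.0015, 0.002, -0.0001]
row [-0.0017, 0.0013, 0.006, 0.0075, 0.002, -0.0001]
```

View pics/s25.png

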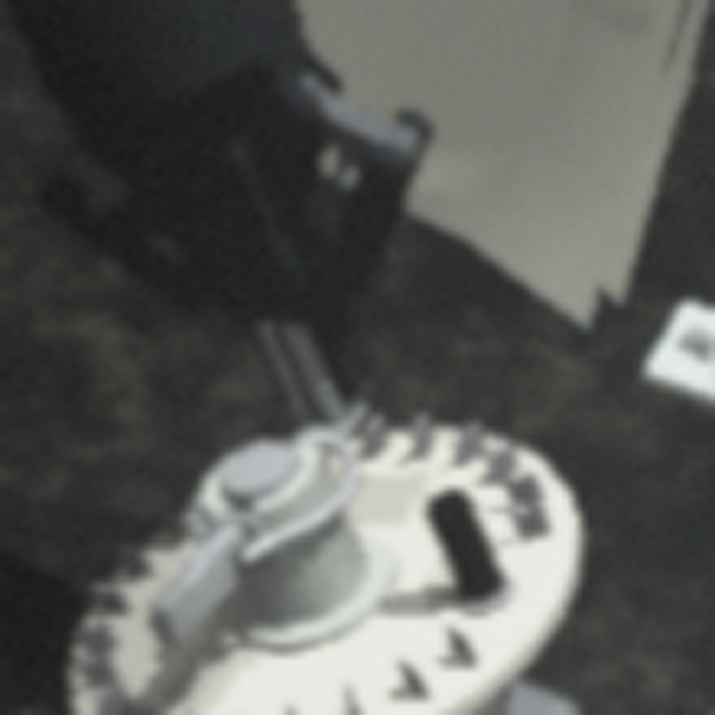

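Emit:
step_arm(moves=[[[0,0,0,0.002,0.001,0,0],[0,0,0,0.004,0.0015,0,0],[0,0,0,0.006,0.0015,0,0],[0,0,0,0.0075,0.0015,0,0]]])

```text
clock: 20.9
tcp_pos: [0.647, 0.1004, 0.113]
orientation: [-0.366, 0.607, -0.605, -0.363]
wrist_force: [0.6, 0.9, 0.2]
finger_gap: 0.0001
```

```bash
python3 - <<'E'
import model; from model import *
F=env.get_state()['wrist_force']; print(cyl(),[round(float(F@v),1) for v in (Xw,Yw,Sw)])
snap('scene','s26.png',(310,140,420,250),6.5)
F=env.get_state()['wrist_force']; print(cyl(),[round(float(F@v),1) for v in (Xw,Yw,Sw)])
E
```

```text
[-0.0012  0.0443 -0.0017] [-0.7, 0.6, 0.6]
[-0.0012  0.0441 -0.0022] [0.2, 0.4, 0.5]
```

View pics/s26.png

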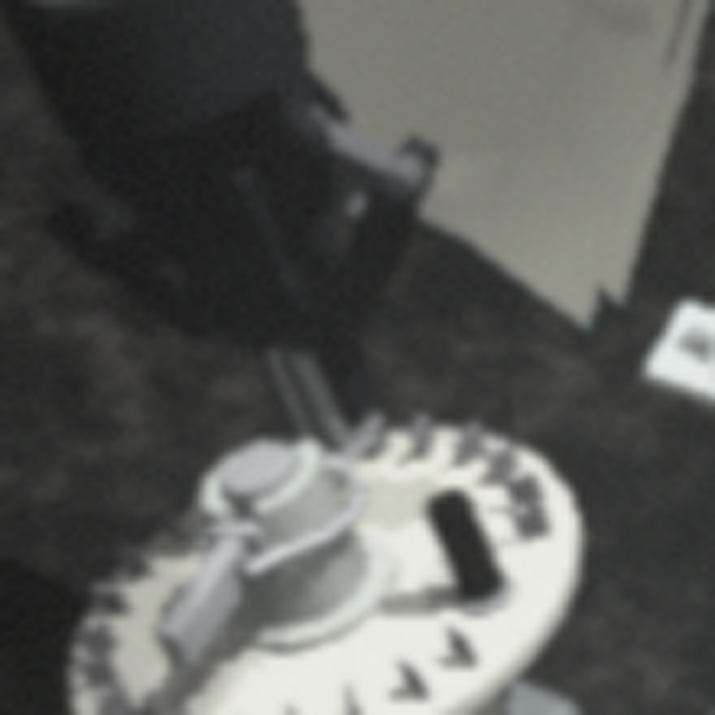

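Emit:
step_arm(moves=[[[0,0,0,-0.01,-0.002,0,0],[0,0,0,-0.04,-0.002,0,0],[0,0,0,-0.09,0,0,0],[0,0,0,-0.13,0.05,0,0],[0,0,0,-0.15,0.09,0,0],[0,0,0,-0.15,0.12,0,0],[0,0,0,-0.15,0.13,0,0],[0,0,0,-0.15,0.13,0,0]]])

```text
clock: 21.75
tcp_pos: [0.5151, 0.1708, 0.2455]
orientation: [-0.365, 0.607, -0.604, -0.364]
wrist_force: [0.8, -0.3, -0.3]
finger_gap: 0.0003
```

```bash
python3 - <<'E'
import model; from model import *
F=env.get_state()['wrist_force']; print(cyl(),F.round(1),env.get_state()['clock'])
snap('scene','s27.png',(310,140,420,250),6.5); snap('top','t27.png',(300,150,410,260),6.5)
K,D,W=cam('wrist'); p,d=snap('wrist','w27.png',(200,100,460,360),3); np.savez('w27.npz',p=p,d=d,K=K,D=D,W=W)
E
```

```text
[-0.0011 -0.0876  0.1483] [ 0.8 -0.3 -0.3] 21.75
```

View pics/s27.png

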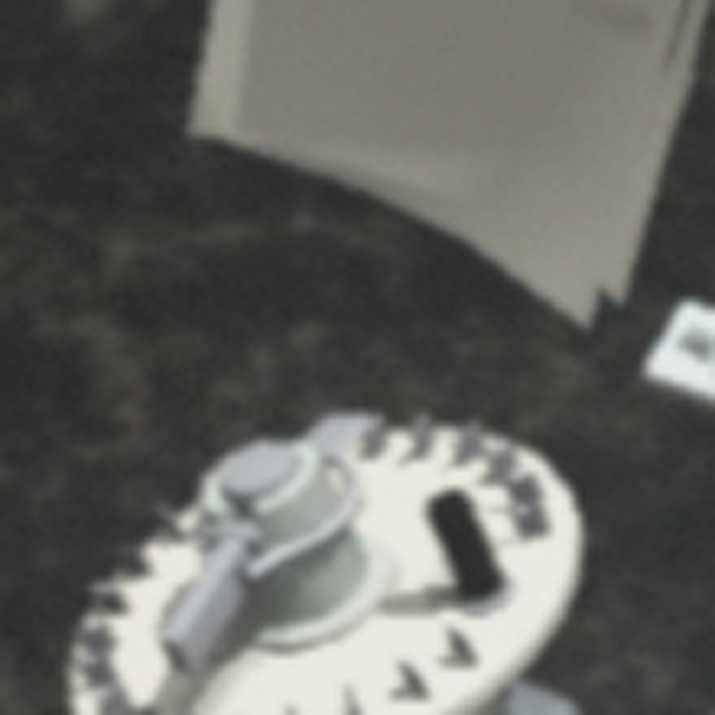

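View pics/t27.png

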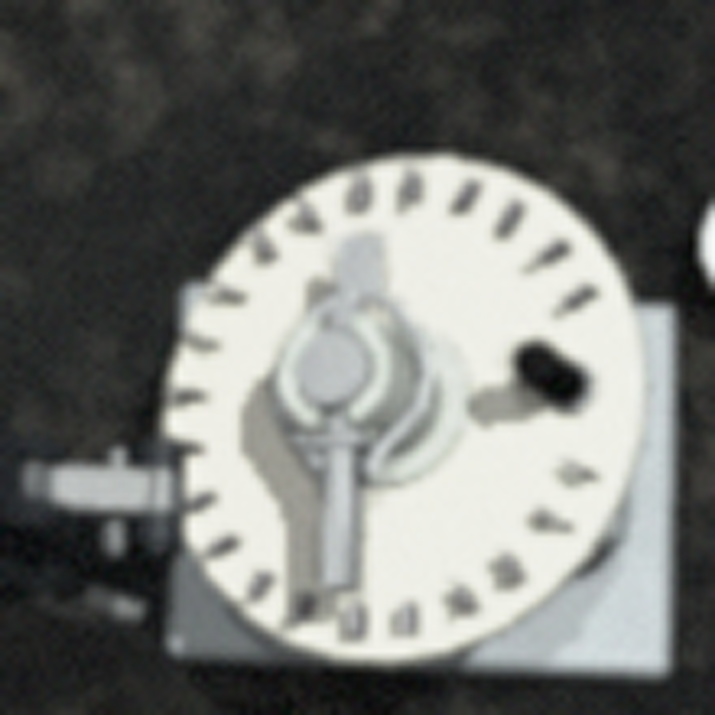

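View pics/w27.png

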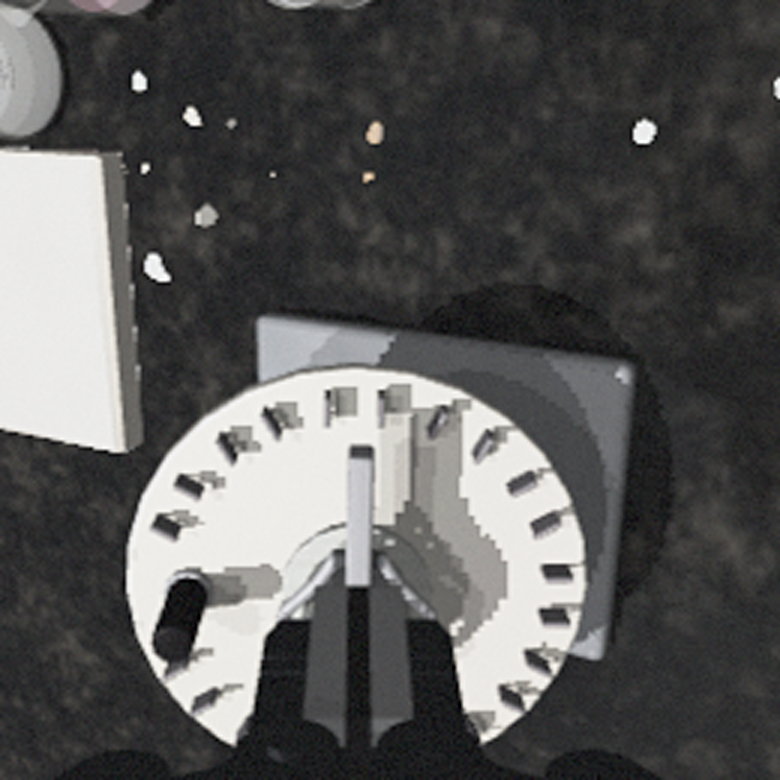

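Emit:
step_arm(moves=[[[0,0,0,-0.01,-0.05,0,0],[0,0,0,-0.01,-0.1,0,0],[0,0,0,-0.01,-0.15,0,0],[0,0,0,-0.01,-0.165,0,0],[0,0,0,-0.01,-0.165,0,0],[0,0,0,-0.01,-0.165,0,0]]])

```text
clock: 22.5
tcp_pos: [0.6825, 0.174, 0.2513]
orientation: [0.365, -0.606, 0.606, 0.364]
wrist_force: [-0.5, -0.5, 0.2]
finger_gap: -0.0001
```

```bash
python3 - <<'E'
import model; from model import *
print(cyl(),env.get_state()['clock'])
K,D,W=cam('wrist'); p,d=env.read_camera('wrist'); np.savez('w28.npz',p=p,d=d,K=K,D=D,W=W)
c=(K,D,W)
u=proj(P(0,0,.04),*c)[0].round().astype(int); print(u)
bx=(u[0]-70,max(0,u[1]-70)); save(p,'w28.png',(bx[0],bx[1],bx[0]+140,bx[1]+140),5.5)
np.save('bx.npy',bx)
E
```

```text
[-0.0012  0.0798  0.155 ] 22.5
[317 128]
```

View pics/w28.png

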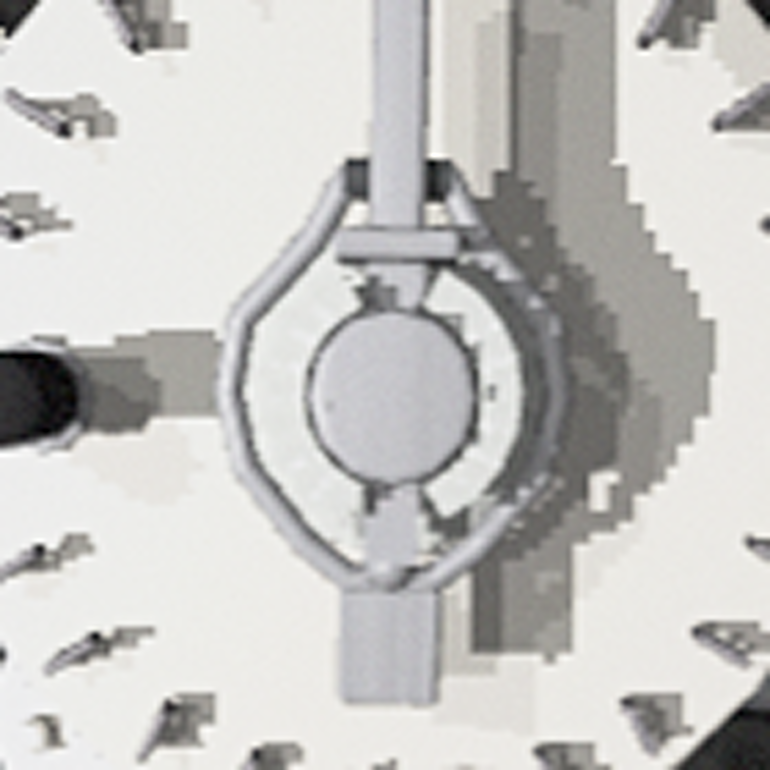

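```bash
python3 - <<'E'
from model import *
f=np.load('w28.npz'); c=(f['K'],f['D'],f['W']); d=f['d']; bx=np.load('bx.npy')
for nm,q in [('head',(400,100)),('shoulder',(400,245)),('pivotL',(355,180)),('shank far',(392,530)),('nose',(390,572)),('wireL',(352,580)),('wireR',(425,580)),('tab in',(390,605)),('tab out',(390,690)),('ringL',(235,380)),('ringR',(556,390)),('shaft end',(390,400)),('hub',(500,390)),('disc',(150,600))]:
    uv=np.array(q)/5.5+bx-.4; u,v=uv.round().astype(int); z=d[v,u]; o,dd=ray([uv],*c); p=o+dd[0]*z-P(0,0,0); print(nm,np.array([p@Xw,p@Yw,p@Sw]).round(4))
p,_=env.read_camera('top'); save(p,'tf.png'); p,_=env.read_camera('scene'); save(p,'sf.png'); 
E
```

```text
head [-0.0017 -0.0378  0.042 ]
shoulder [-0.0017 -0.0192  0.0449]
pivotL [ 0.0046 -0.028   0.0389]
shank far [-0.0006  0.0197  0.0407]
nose [-0.0003  0.0257  0.0418]
wireL [0.0056 0.0277 0.0338]
wireR [-0.0056  0.0277  0.0336]
tab in [-0.0002  0.0313  0.0348]
tab out [-0.0002  0.0447  0.0324]
ringL [ 0.0226 -0.0013  0.034 ]
ringR [-0.0245  0.      0.0371]
shaft end [-0.0003  0.0012  0.0517]
hub [-0.0158 -0.0001  0.0478]
disc [0.0408 0.0345 0.001 ]
```

View pics/sf.png

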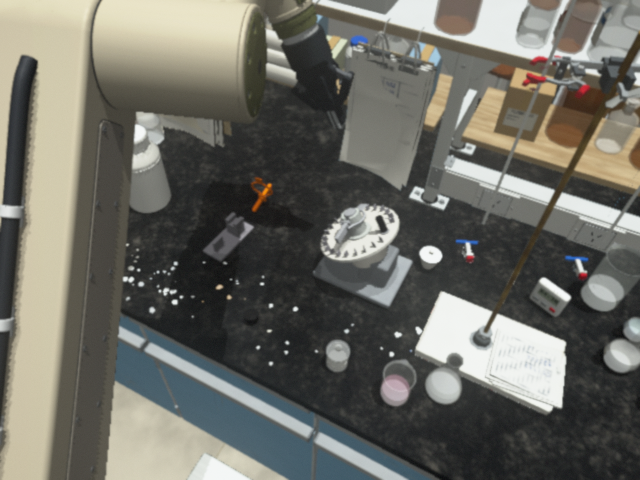

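```bash
python3 -c "
from workcell import env
print(env.get_state()['wrist_force'].round(1)); print(env.hand_in())"
```

```text
[-0.1  0.7  0.9]
the job is handed in; nothing more can be done
None
```

The disc is locked to its shaft and I have handed the job in, at about 22.7 s of the 58 s allowed. I turned the disc into line by its post and took the grey linchpin from its cradle, not the orange look-alike. I pushed the pin home from the near side with its ring open on the upper side. Then I swung the ring over the shaft end and pressed the tab until the ring snapped past the nose.

**Last checks**
- **Pin home:** its shoulder was against the hub, reacting with about 10 N when I pushed further. In the last wrist view the shoulder's place agreed with the hub's edge.
- **Ring locked:** the pressing force rose to about 9 N, then dropped to about 0.5 N at the snap. After I withdrew, the ring's far side stayed below the nose, tilted about 10° down, which puts it near 1.35 to 1.4 rad. The arm was clear of everything.
- **Other things:** the last scene picture shows the glassware and small things where they were.

**What disagreed**
- **Fingertip position:** the tips stand roughly 25 to 35 mm behind the reported TCP, not 11 mm ahead of it. My first two pushes at the post passed over it without touching. I measured the offset in the pictures and used that afterwards.
- **Calibration:** depth readings put the stand about 1.2 mm higher along the shaft than the text's figures. I used the measured height for the insertion.
- **Loose pin:** once released and before the ring was closed, the pin drooped and rolled a few degrees within its play in the hole.

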